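Rest sample cartridges heavy end down under the locked bail

TASK

Slide the safety catch of the sloping rest fully out and swing its hold-down bail up and back, then lay every sample cartridge that is on the bench into a cradle of its own with its heavy end at the low end of the slope; the two ends look alike, so lift each one by its middle collar and feel or see which end sinks. The barrels are fragile: grip them lightly, with no more than about 20 N a finger. When all are in, swing the bail fully down over them, slide the catch fully home again, and leave the other things on the bench alone.

Things in the scene. Friction and masses are not known exactly. Their poses are not given: they have to be found in the camera images.
- cartridge_1_mid (a point): Centre of sealed sample cartridge 1 (loose, may be absent). 130 mm long along its x; white ceramic barrel 36 mm thick, aluminium grip collar (44 mm diameter, 28 mm wide) round its middle, square 44x44x22 mm aluminium cap at each end. Lies on its caps, centre 22 mm up. All cartridges and both ends look alike; a hidden plug makes one end heavy: +x or -x, the axes do not tell which.
- cartridge_2_mid (a point): Centre of sealed sample cartridge 2 (loose, may be absent). Same kind: 130 mm long along its x, 44 mm collar and caps. Weighs about 0.5 kg, 0.37 of it the hidden plug fixed 36 mm from the centre, so that held level by the collar the heavy end pulls down with about 0.13 N m; in a light pinch (5 N or less) it sags until the heavy end hangs, 15 to 20 N a finger holds it level. The barrel is fragile.
- cartridge_3_mid (a point): Centre of sealed sample cartridge 3 (loose, may be absent). Same kind: 130 mm long along its x, 44 mm collar and caps, one end heavy, unknown which.
- cartridge_4_mid (a point): Centre of sealed sample cartridge 4 (loose, may be absent). Same kind: 130 mm long along its x, 44 mm collar and caps, one end heavy, unknown which.
- cartridge_5_mid (a point): Centre of sealed sample cartridge 5 (loose, may be absent). Same kind: 130 mm long along its x, 44 mm collar and caps, one end heavy, unknown which.
- cartridge_6_mid (a point): Centre of sealed sample cartridge 6 (loose, may be absent). Same kind: 130 mm long along its x, 44 mm collar and caps, one end heavy, unknown which.
- cradle_left (a point): Centre of a cartridge laid in the left (+y) cradle of the fixed aluminium rest. Axes: +x up the slope (0.20 rad), away from the robot, so the low end is towards the robot; z square to the bed, whose surface is 22 mm below. Cartridges stay where laid; a lip 14 mm high stops them 70 mm downhill of this point.
- cradle_mid (a point): The same for the middle cradle; cradles are 80 mm apart along y. Each has four round-topped guide pins 9 mm thick, 18.5 mm high, at x = +-50 mm, y = +-29.5 mm from this point, 50 mm clear between them for the 44 mm caps; the middle is free for fingers.
- cradle_right (a point): The same for the right (-y) cradle.
- bail (a joint): Hinge angle (rad) of the wire hold-down bail over the cradles: 0 down over the cartridges, 1.9 fully raised and swung back to the far side; it stays where it is left (about 0.28 N m of friction). While the catch is in, it can lift no more than about 0.05 rad.
- bail_handle (a point): Middle of the bail's grip: a dark steel bar 12 mm thick, 90 mm long parallel to the rest's y, standing 42 mm above the bail's 10 mm cross bar; when the bail is down it is over the middle cradle. Moves with the bail, turning about the hinge line.
- bail_hinge (a point): Fixed point on the bail's hinge line, mid-way between its two ears, behind the cradles; y is the hinge line, axes as the cradles'. The grip bar is 124 mm from this line; raising turns it up and away from the robot.
- catch (a joint): Travel (m) of the safety catch on the right side of the rest: 0 fully in, its steel bolt over the bail's right arm; 0.03 fully out, slid along the rest's -y. The bail is freed from about 0.02, and cannot come fully down unless the catch is that far out. It stays where left (2 N of friction).
- catch_knob (a point): Point on the axis of the catch's black upright post (14x14 mm in section, 40 mm high above the bolt, leaning square to the sloping bed), 15 mm below its top; axes as the cradles'. Slides with the catch.
- amber: Bystander, to be left alone: brown glass bottle with black cap, 58 mm across, 125 high; origin at the centre of its underside.
- timer: Bystander, to be left alone: white desk timer with a display, 32x66x54 mm; origin at the centre of its underside.
- petri: Bystander, to be left alone: clear petri dish, 60 mm across, 13 high; origin at the centre of its underside.
- vial: Bystander, to be left alone: small clear vial with grey-white cap, 28 mm across, 59 high; origin at the centre of its underside.
- tub: Bystander, to be left alone: white tub with a blue lid, 64 mm across, 66 high; origin at the centre of its underside.
- tape: Bystander, to be left alone: roll of tan tape, 92 mm across, 48 high; origin at the centre of its underside.
There are look-alikes about, which are no part of the job. What is shaped like the part that bears cartridge_2_mid but green or pink is not meant.

How it is judged:
By the outcome, as a careful person would: the job done as asked, in the order asked, and still so for the second after the job is handed in, with the robot touching nothing.
Of cartridge_1, cartridge_2, cartridge_3, cartridge_4, cartridge_5, cartridge_6 only 2 to 3 are there at a start; the rules pass over those that are not, and their reading is None.
At some moment in a run one of cartridge_1, cartridge_2, cartridge_3, cartridge_4, cartridge_5, cartridge_6 may be knocked a few centimetres aside while the robot is not near it.
Once in a run the grip may slacken for a moment while it holds something.
It also fails if it takes over 210 s, if anything falls off the work surface, if the arm or the gripper's body presses on something with over 40 N, if the wrist force passes 120 N, or if a joint passes its speed limit or range.

ROBOT

A 6-joint arm with a two-finger parallel gripper is mounted at the origin on a cart in front of the work surface, level with it; the furniture and walls round the work are solid. World frame = base frame: x ahead of the robot, y to its left, z up, the work surface at z = 0. Lengths are in mm, angles in degrees, forces in N, time in s.
With the tool pointing down it reaches from about 425 to 1125 mm from the base axis. Payload 14.9 kg.
Tool frame: the origin (TCP) lies on the centre line of the jaws, within the pads' length; the fingertips stand 22 mm ahead of it and the grasp point (between the pads) lies 3 mm ahead of it; z points along the fingers, y is the line along which they close (so a half turn about z gives the same grasp; the last joint's range is limited). The gripper opens to 91 mm and grips with 3 to 60 N. Pads are 32 mm wide; open, the fingers measure 118 mm over their backs; the gripper's body (76 mm by 178 mm) begins 60 mm behind the grasp point.
Start: joints at [71.087, 21.709, 99.362, -0, 58.929, -1.908], TCP at [204.73, 669.405, 235.932] pointing down, gripper open.
Joint ranges: [-158.91, 158.91], [-42.39, 125.64], [0.06, 152.35], [-60.88, 240.88], [17.5, 164.5], [-176.32, 176.32]. Speed limits (degrees/s): [108.29, 108.29, 136.94, 180, 180, 180].

INTERFACE

Orientations are given as [roll, pitch, yaw] about the fixed x, y, z axes, in that order (R = Rz(yaw) Ry(pitch) Rx(roll)).
In Python, from cell import get_state, vision, r gives the robot as it stands. The module is installed in compiled form; this text tells all that it offers.
- The arm moves only by the shell command python3 -m inch 'ROWS' [FORCE]. ROWS is JSON, a list of rows, each a list of 3 entries, a list of its own where there are three numbers: the shift along the tool's x, y, z in m, then the turn, a rotation vector about the tool's x, y, z in rad, then the finger opening in m, from 0 to 0.0912. A call has 1 to 8 rows; each row shifts and turns the commanded pose from where the row before left it, along the tool's axes as they then stand; what a row does not reach is not made up. A row lasts 1/10 s, in which the tool goes at most 50 mm and 8.59 degrees, less where a joint would pass 70% of its speed; a pose out of reach is approached as far as the arm can. A call with a gripper value outside its range is refused whole. The fingers move at their own pace and stop on an object; FORCE is the grip in N (left out, the last holds). Time passes only in rows, so rows that do not move let the fingers close. It gives the time, the measured TCP pose, the force, the opening and the grip force at its end, in the units of the state.
- get_state(): the state, without advancing time (a new reading comes with each control period).
- vision.camera(name): name is "scene" or "side" or "wrist"; returns (picture, depth): 400x640x3 uint8, red, green, blue; 400x640 float32, mm along the optical axis (not along the pixel's ray), 0 where there is no reading.
- vision.get_calibration(name): a dict with "fovy" (degrees; the focal length in pixels is half the picture's height over the tangent of half this angle, whatever the lens; pixels are square), "cx", "cy" (the principal point, pixels), "cam_to_world" (4x4, takes a point from camera to world coordinates). Camera axes: x right, y down, z forward; pixel columns grow to the right and rows downward; lengths in mm; the calibration is good to about 2 mm. The wrist camera is an equidistant fisheye: a pixel r from the principal point sees the ray r / f radians off the axis. A picture is of the moment at which its call begins: read the wrist's pose just before it. get_calibration takes no time and is no camera call; for the wrist camera it gives the pose at the moment of the call.
- r.close_job(): hands the job in; it is judged then, once.
The state is a dict: "time": time; "joint_positions": joint angles; "dq": joint speeds; "tau": joint torques, N m; "position": TCP position; "ee_rot": TCP orientation; "wrist_force": force on the tool from outside, world axes, zero at the start; "moment": the same for the moment, N m; "width": finger opening in mm; "gripper_force": force on a finger pad.
Only numpy, scipy, OpenCV 4.12 (cv2) and the standard library are available. Lean on these libraries where they do the work, as an engineer would, in place of code of your own. Each camera call takes 0.05 s, during which the arm holds its last target. There are 200 camera calls.

## Working session

There is one attempt and no reset: what is moved stays moved. The work goes in short steps, Python scripts to look and compute and a shell command to move; the robot and the scene stay as the last step left them, time stands still between calls to the robot, and variables do not carry over. Pictures are saved under pics/ and viewed, at most 14 in all, crops included, and the job is handed in when it is done.

```bash
mkdir -p pics; ls
cat > h.py <<'E'
import numpy as np, cv2
from cell import get_state, vision, r
def cam(n):
    c=vision.get_calibration(n); p,d=vision.camera(n); return c,p,d
def world(n,c,d):
    h,w=d.shape; f=h/2/np.tan(np.radians(c["fovy"])/2)
    u,v=np.meshgrid(np.arange(w),np.arange(h)); x=(u-c["cx"])/f; y=(v-c["cy"])/f
    if n=="wrist":
        rr=np.hypot(x,y)+1e-9; s=np.tan(np.minimum(rr,1.5))/rr; x=x*s; y=y*s
    P=np.stack([x*d,y*d,d,np.ones_like(d)],-1)@np.array(c["cam_to_world"]).T
    P=P[...,:3]; P[d<=0]=np.nan; return P
def shot(n,tag):
    c,p,d=cam(n); P=world(n,c,d); cv2.imwrite(f"pics/{tag}.png",p[...,::-1]); np.savez(f"pics/{tag}.npz",P=P,p=p); return p,P
E
python3 - <<'E'
from h import *
for n in("scene","side","wrist"): shot(n,n+"0"); print(n,vision.get_calibration(n))
print(get_state())
E
```

```text
pics
scene {'fovy': 55.52979064090319, 'cx': 326.6170880586225, 'cy': 202.0705485126784, 'cam_to_world': array([[ 6.62174712e-01, -5.14353093e-01,  5.44945453e-01,
        -5.83261572e+01],
       [-7.49153642e-01, -4.71022808e-01,  4.65732042e-01,
        -6.21572216e+02],
       [ 1.71310212e-02, -7.16643852e-01, -6.97228885e-01,
         9.93292415e+02],
       [ 0.00000000e+00,  0.00000000e+00,  0.00000000e+00,
         1.00000000e+00]])}
side {'fovy': 57.98650602580454, 'cx': 317.13017602723545, 'cy': 205.78219600599942, 'cam_to_world': array([[ 9.65568557e-01, -1.40537154e-01,  2.18921607e-01,
         3.47627324e+02],
       [-2.59538181e-01, -5.78014181e-01,  7.73653371e-01,
        -8.88723413e+02],
       [ 1.78127503e-02, -8.03833885e-01, -5.94587076e-01,
         7.56692025e+02],
       [ 0.00000000e+00,  0.00000000e+00,  0.00000000e+00,
         1.00000000e+00]])}
wrist {'fovy': 65.70646984690485, 'cx': 324.6707966355188, 'cy': 200.33791103924975, 'cam_to_world': array([[ 2.92305874e-01,  9.16816324e-01,  2.72038790e-01,
         1.27057168e+02],
       [ 9.56324849e-01,
[... 210 characters left out ...]
    1.00000000e+00]])}
{'time': 0.15, 'joint_positions': array([ 7.10882233e+01,  2.17314675e+01,  9.93857502e+01,  5.40533447e-04,
        5.89305341e+01, -1.90805063e+00]), 'dq': array([-0.00634665, -0.0824628 , -0.11230738, -0.01752397,  0.06193543,
        0.04164315]), 'tau': array([ 2.66935131e-04, -7.64115715e+01, -4.34655011e+01,  6.51256065e-02,
        4.10241389e-02, -5.05600426e-06]), 'position': array([204.62114564, 669.14376013, 235.45949487]), 'ee_rot': array([-1.79952290e+02, -2.05242303e-03,  1.62995994e+02]), 'wrist_force': array([0.36122186, 0.72434929, 0.17442406]), 'moment': array([ 0.00349728,  0.02614609, -0.03837385]), 'gripper_force': 0.0, 'width': 90.96601760771077}
```

View pics/scene0.png

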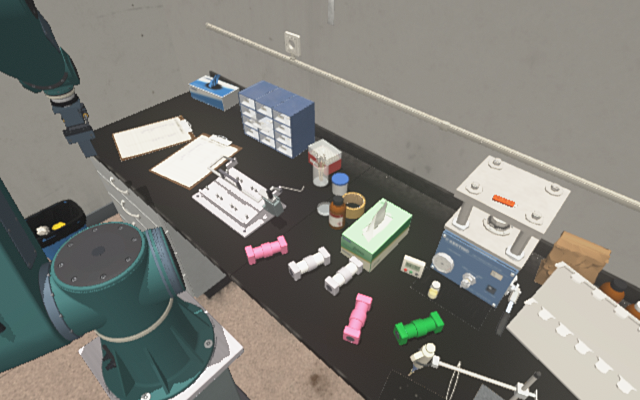

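View pics/side0.png

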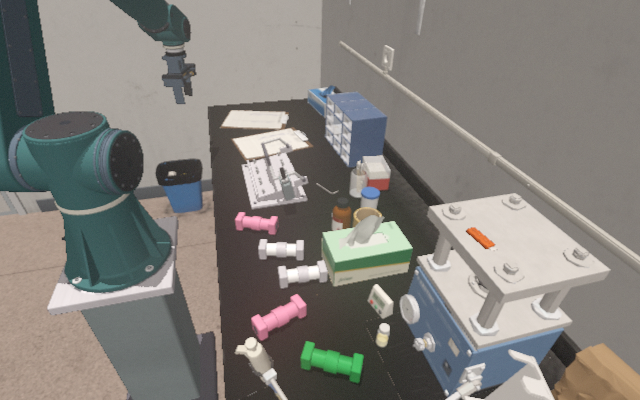

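The scene view shows two white cartridges at about (310,263) and (344,276). The green and pink look-alikes lie around them, and the rest is at about (240,195) with its bail. Next I'll measure both and zoom in on the rest.

Run:
```python
from h import *
for n,pts in(("scene",[(310,263),(344,276)]),("side",[(282,250),(303,274)])):
    z=np.load(f"pics/{n}0.npz");P=z["P"];p=z["p"].astype(int)
    m=(p.min(-1)>110)&(p.max(-1)-p.min(-1)<40)&(P[...,2]>8)&(P[...,2]<60)
    k,l,s,ce=cv2.connectedComponentsWithStats(m.astype(np.uint8))
    for i in range(1,k):
        if s[i,4]>150:
            q=P[l==i]; lo,hi=np.percentile(q,[2,98],axis=0); a=np.cov(q[:,:2].T); w,v=np.linalg.eigh(a)
            print(n,ce[i].round(),s[i,4],lo.round(),hi.round(),np.degrees(np.arctan2(v[1,1],v[0,1])).round(1))
z=np.load("pics/scene0.npz")
c=z["p"][140:240,180:310,::-1]; cv2.imwrite("pics/restA.png",cv2.resize(c,(780,600),interpolation=cv2.INTER_CUBIC))
z=np.load("pics/side0.npz")
c=z["p"][130:215,230:345,::-1]; cv2.imwrite("pics/restB.png",cv2.resize(c,(800,590),interpolation=cv2.INTER_CUBIC))
```

```text
scene [139.  71.] 1297 [ 450. 1194.    9.] [1022. 1510.   59.] 165.1
scene [230. 100.] 160 [860. 840.   9.] [965. 864.  59.] -171.1
scene [ 24. 108.] 572 [ 101. 1487.    9.] [ 306. 1509.   59.] 179.9
scene [268. 140.] 430 [800. 333.  10.] [821. 615.  58.] 92.8
scene [246. 183.] 387 [524. 207.  46.] [572. 402.  59.] 84.5
scene [320. 179.] 151 [756. 106.   9.] [795. 151.  58.] 129.5
scene [233. 206.] 2160 [396. 135.   8.] [518. 402.  48.] 95.0
scene [355. 267.] 902 [ 430. -269.   10.] [ 760. -167.   46.] 170.8
scene [309. 263.] 562 [ 392. -151.   13.] [515. -85.  46.] 163.8
scene [413. 265.] 284 [ 647. -396.    9.] [ 676. -334.   54.] 103.3
scene [552. 361.] 1755 [ 609. -893.   12.] [ 678. -674.   59.] 73.2
side [261.  77.] 1165 [ 208. 1298.    9.] [1027. 1513.   59.] 175.9
side [107.  86.] 993 [-567. 1486.    9.] [  14. 1514.   59.] 179.8
side [337. 146.] 266 [804. 336.   9.] [824. 615.  57.] 92.9
side [280. 163.] 287 [508. 255.  14.] [593. 401.  60.] 90.3
side [267. 185.] 1609 [401. 131.   9.] [590. 401.  57.] 109.3
side [356. 188.] 159 [762. 105.   9.] [811. 141.  57.] 146.1
side [281. 249.] 669 [ 397. -152.   11.] [519. -88.  46.] 163.9
side [332. 273.] 1514 [ 436. -270.    9.] [ 780. -204.   46.] 171.2
side [381. 300.] 442 [ 651. -398.   11.] [ 685. -334.   55.] 107.6
```

View pics/restA.png

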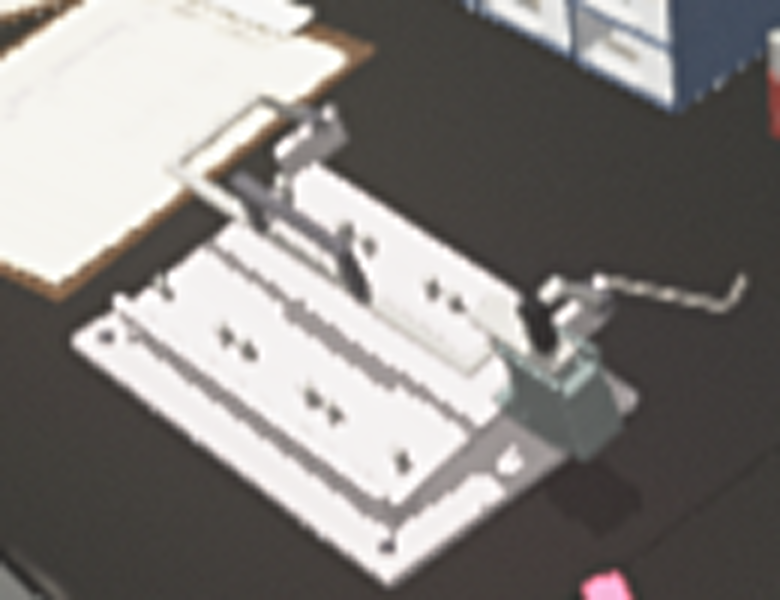

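View pics/restB.png

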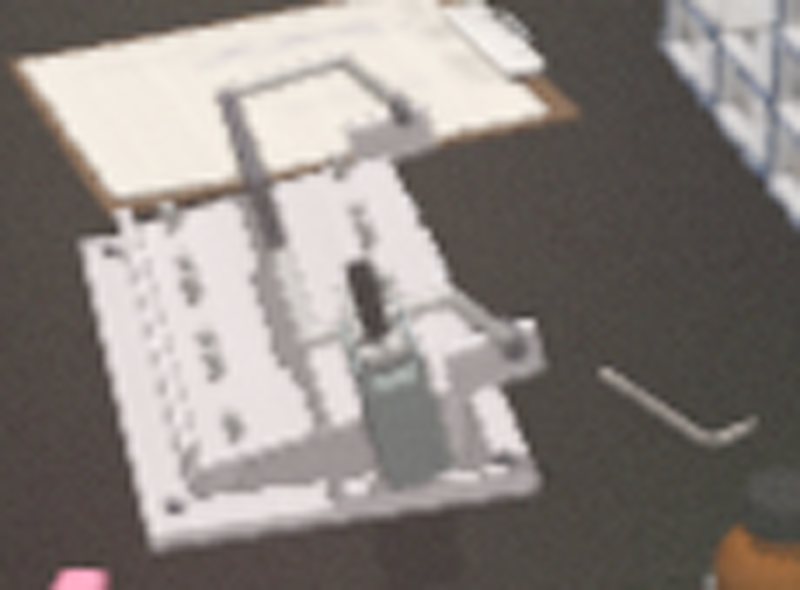

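The catch (green block, black post) is at scene (269,192). The bail handle spans (221,171)–(240,188), and the bail is down. Next I'll fit the rest frame.

Run:
```python
from h import *
for n in("scene","side"):
    z=np.load(f"pics/{n}0.npz");P=z["P"];p=z["p"].astype(int)
    m=(P[...,0]>380)&(P[...,0]<680)&(P[...,1]>80)&(P[...,1]<430)&(P[...,2]>4)&(P[...,2]<200)
    Q=P[m];C=p[m]
    w=Q[(C.min(-1)>150)]
    # ransac plane
    best=None;rng=np.random.default_rng(0)
    for _ in range(1500):
        a=w[rng.choice(len(w),3,False)]; nn=np.cross(a[1]-a[0],a[2]-a[0]); L=np.linalg.norm(nn)
        if L<500: continue
        nn/=L; nn*=np.sign(nn[2])
        if not .9<nn[2]<.993: continue
        i=abs((w-a[0])@nn)<2.5
        if best is None or i.sum()>best.sum(): best=i
    b=w[best]; c=b.mean(0); nn=np.linalg.svd(b-c)[2][2]; nn*=np.sign(nn[2])
    print(n,"bed n",nn.round(3),"slope",np.arccos(nn[2]).round(3),"yaw",np.degrees(np.arctan2(-nn[1],-nn[0])).round(1),c.round(),best.sum(), b.min(0).round(),b.max(0).round())
    dk=(C.max(-1)<80)&(Q[:,2]>40)
    for q,cc in zip(Q[dk],C[dk]): 
        if (q-c)@nn>25: pass
    D=Q[dk]; h=(D-c)@nn; 
    for nm,s in(("knob",(D[:,1]<190)&(h>20)),("hand",(D[:,1]>=190)&(h>25))):
        if s.sum(): print(nm,s.sum(),np.percentile(D[s],[5,50,95],axis=0).round(),h[s].max().round())
    if n=="side" or 1:
        for (v,u) in ({"scene":[(192,269),(188,240),(180,231),(171,221)],"side":[(172,283),(150,265),(160,268)]}[n]): print(u,v,P[v,u].round())
```

```text
scene bed n [-0.195 -0.004  0.981] slope 0.196 yaw 1.1 [491. 278.  43.] 1141 [413. 155.  27.] [573. 404.  60.]
knob 35 [[499. 101. 129.]
 [505. 104. 150.]
 [513. 111. 165.]] 118.0
hand 11 [[471. 231. 113.]
 [477. 233. 125.]
 [481. 325. 140.]] 101.0
269 192 [503. 104. 159.]
240 188 [481. 232. 113.]
231 180 [467. 256. 144.]
221 171 [471. 314. 149.]
side bed n [-0.199 -0.001  0.98 ] slope 0.2 yaw 0.4 [497. 277.  45.] 913 [419.  88.  28.] [603. 409.  68.]
knob 2 [[508. 102. 135.]
 [509. 103. 141.]
 [511. 105. 147.]] 99.0
283 172 [511. 103. 151.]
265 150 [477. 266. 150.]
268 160 [481. 232. 128.]
```

```bash
python3 -m inch '[[[0,0,0],[0,0,-0.13],0.09],[[-0.03,-0.04,0],[0,0,-0.13],0.09],[[-0.03,-0.04,0],[0,0,-0.12],0.09],[[-0.03,-0.04,0],[0,0,0],0.09],[[-0.03,-0.04,0],[0,0,0],0.09],[[-0.03,-0.04,0],[0,0,0],0.09],[[-0.03,-0.04,0],[0,0,0],0.09],[[-0.02,-0.04,0],[0,0,0],0.09]]'
```

```text
time: 0.95
position: [413.8, 394.6, 236.0]
ee_rot: [180.0, 0.0, -175.3]
wrist_force: [-0.7, 0.3, -0.3]
width: 90.1
gripper_force: 0.0
```

```bash
python3 -m inch '[[[0,-0.04,-0.02],[0,0,0],0.09],[[0,-0.04,-0.02],[0,0,0],0.09],[[0,-0.04,0],[0,0,0],0.09],[[0,0,0],[0,0,0],0.09],[[0,0,0],[0,0,0],0.09]]'
python3 - <<'E'
from h import *
shot("wrist","w1"); print(get_state()["position"])
E
```

```text
time: 1.45
position: [422.4, 276.2, 276.1]
ee_rot: [180.0, 0.0, -175.3]
wrist_force: [-1.0, 0.4, -0.2]
width: 90.3
gripper_force: 0.0
[422.37082818 276.88062025 275.92354452]
```

View pics/w1.png

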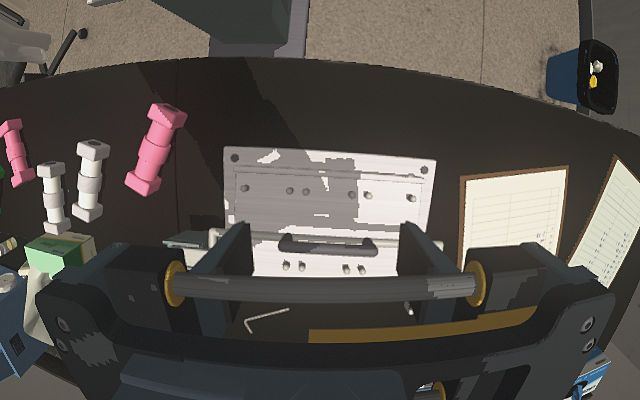

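The wrist view shows the bed: front pins at (245..412,188..198), rear pins at (286..361,266..270) and the handle bar from (285,243) to (372,248). Both white cartridges are at the left.

Run:
```python
from h import *
P=np.load("pics/w1.npz")["P"]
def q(u,v,k=1): return np.nanmedian(P[v-k:v+k+1,u-k:u+k+1].reshape(-1,3),axis=0).round(1)
for nm,l in(("pins",[(245,188),(290,191),(306,191),(352,195),(369,196),(412,198),(286,266),(303,267),(347,269),(361,270)]),("base",[(226,149),(434,160)]),("hand",[(290,245),(310,248),(330,249),(350,250),(366,250)])):
    for a in l: print(nm,a,q(*a))
p=np.load("pics/w1.npz")["p"]
cv2.imwrite("pics/w1c.png",cv2.resize(p[140:300,160:460,::-1],(800,427),interpolation=cv2.INTER_CUBIC))
```

```text
pins (245, 188) [444.  176.8  51.4]
pins (290, 191) [443.1 235.2  52.6]
pins (306, 191) [441.6 255.1  52.8]
pins (352, 195) [442.  312.8  53.5]
pins (369, 196) [441.7 334.4  52.9]
pins (412, 198) [439.8 390.8  52.6]
pins (286, 266) [538.7 236.   71.5]
pins (303, 267) [538.3 258.1  70.9]
pins (347, 269) [537.  315.4  71.2]
pins (361, 270) [537.5 334.   71.1]
base (226, 149) [401.2 138.1  10.8]
base (434, 160) [392.9 430.5   9.8]
hand (290, 245) [472.  246.6 148.3]
hand (310, 248) [473.  266.4 149.7]
hand (330, 249) [472.1 286.  149.6]
hand (350, 250) [471.7 305.9 149.6]
hand (366, 250) [471.4 321.9 148.9]
```

View pics/w1c.png

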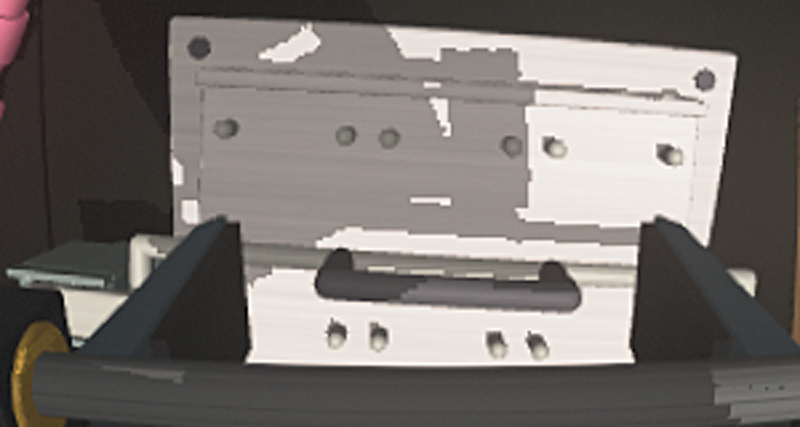

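```bash
cat >> h.py <<'E'
from scipy.spatial.transform import Rotation as Ro
def go(pos,rpy,st=None):
    s=get_state(); R=Ro.from_euler("xyz",s["ee_rot"],degrees=True); T=Ro.from_euler("xyz",rpy,degrees=True)
    print("shift mm (current tool axes)",R.inv().apply(np.array(pos)-s["position"]).round(1),"turn",(R.inv()*T).as_rotvec().round(4),"| shift in target axes",T.inv().apply(np.array(pos)-s["position"]).round(1))
E
python3 -m inch '[[[0,-0.03,0],[0,0,0.06],0.05],[[-0.02,-0.035,0],[0,0,0],0.05],[[-0.02,-0.035,0],[0,0,0],0.05],[[-0.02,-0.035,0],[0,0,0],0.05],[[-0.02,-0.035,0.02],[0,0,0],0.05],[[0,0,0.02],[0,0,0],0.05],[[0,0,0],[0,0,0],0.05],[[0,0,0],[0,0,0],0.05]]' 15
python3 - <<'E'
from h import *
p,P=shot("wrist","w2"); go([507,110,161],[180,0,-178.8])
cv2.imwrite("pics/w2c.png",cv2.resize(p[140:400,200:440,::-1],(554,600),interpolation=cv2.INTER_CUBIC))
E
```

```text
time: 2.3
position: [507.9, 109.6, 235.8]
ee_rot: [-180.0, -0.1, -178.6]
wrist_force: [-0.2, -0.8, 0.1]
width: 49.8
gripper_force: 0.0
shift mm (current tool axes) [ 1.2  0.3 75.5] turn [0.0001 0.0001 0.0037] | shift in target axes [ 1.2  0.3 75.5]
```

View pics/w2c.png

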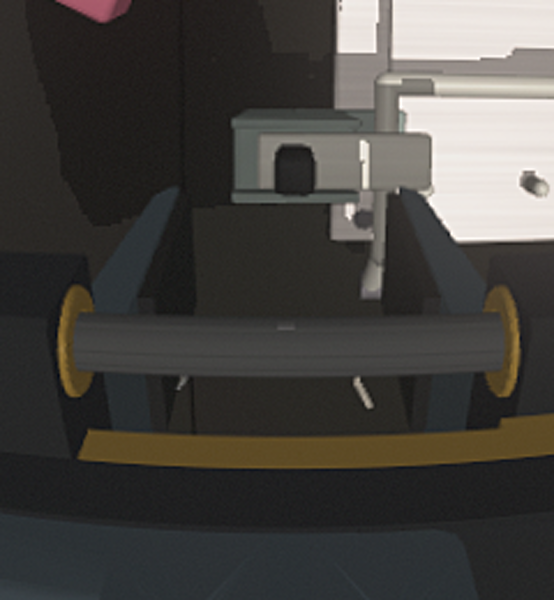

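Run:
```python
from h import *
z=np.load("pics/w2.npz");P=z["P"];p=z["p"].astype(int)
m=(p.max(-1)<50); 
for v in range(198,228,4): print(v,[P[v,u].round().astype(int).tolist() for u in range(316,343,6)])
```

```text
198 [[503, 102, 122], [502, 108, 123], [503, 113, 121], [502, 118, 123], [502, 123, 122]]
202 [[506, 102, 124], [506, 108, 123], [506, 113, 123], [506, 118, 122], [505, 124, 123]]
206 [[509, 102, 125], [499, 108, 156], [499, 112, 157], [500, 117, 152], [509, 124, 124]]
210 [[513, 103, 125], [501, 108, 162], [500, 112, 163], [500, 117, 163], [512, 124, 125]]
214 [[516, 103, 126], [503, 108, 164], [503, 112, 164], [503, 117, 163], [515, 124, 127]]
218 [[520, 103, 126], [506, 108, 165], [506, 113, 164], [506, 117, 165], [519, 124, 127]]
222 [[527, 103, 117], [509, 108, 165], [509, 113, 165], [509, 117, 165], [527, 125, 117]]
226 [[528, 103, 125], [527, 108, 126], [528, 114, 125], [527, 119, 126], [527, 124, 125]]
```

```bash
python3 -m inch '[[[0.001,0.002,0.035],[0,0,0],0.05],[[0,0,0.035],[0,0,0],0.05],[[0,0,0.002],[0,0,0],0.0],[[0,0,0],[0,0,0],0.0],[[0,0,0],[0,0,0],0.0],[[0,0,0],[0,0,0],0.0]]' 20
python3 -m inch '[[[0,-0.008,0],[0,0,0],0.0],[[0,-0.008,0],[0,0,0],0.0],[[0,-0.008,0],[0,0,0],0.0],[[0,-0.008,0],[0,0,0],0.0],[[0,0,0],[0,0,0],0.0],[[0,0,0],[0,0,0],0.0]]'
```

```text
time: 2.95
position: [508.0, 111.0, 165.7]
ee_rot: [180.0, 0.1, -178.7]
wrist_force: [0.0, 0.3, 0.7]
width: 20.7
gripper_force: 0.0
time: 3.55
position: [508.5, 80.9, 165.4]
ee_rot: [179.7, 0.1, -178.8]
wrist_force: [-5.0, 39.1, 9.9]
width: 14.1
gripper_force: 20.1
```

```bash
python3 -m inch '[[[0,0.001,0],[0,0,0],0.03],[[0,0,0],[0,0,0],0.03],[[0,0,-0.04],[0,0,0],0.04],[[0,0.03,-0.03],[0,0,0.15],0.04],[[0,0.03,-0.01],[0,0,0.15],0.04],[[0,0.03,0],[0,0,0.15],0.04],[[0,0.03,0],[0,0,0.15],0.04],[[0,0,0],[0,0,0.15],0.04]]'
python3 - <<'E'
from h import *
for n,l in(("scene0",[(235,160),(278,192),(274,190)]),("side0",[(288,145),(304,179),(262,143)]),("w2",[(361,263),(361,258),(362,250),(364,230),(367,190),(368,178),(390,177)])):
    P=np.load(f"pics/{n}.npz")["P"]
    for u,v in l: print(n,u,v,P[v-1:v+2,u-1:u+2].reshape(-1,3)[[0,4,8]].round().astype(int).tolist())
go([471,285.5,230],[180,0,91.2])
p,P=shot("scene","s1")
for u,v in((231,180),(221,171),(240,187)): print(P[v,u].round())
cv2.imwrite("pics/s1c.png",cv2.resize(p[120:240,180:320,::-1],(700,600),interpolation=cv2.INTER_CUBIC))
E
```

```text
time: 4.35
position: [532.6, 197.4, 244.5]
ee_rot: [179.9, 0.0, 138.1]
wrist_force: [-1.1, -0.8, 0.2]
width: 40.0
gripper_force: 0.0
scene0 235 160 [[590, 409, 83], [591, 404, 80], [596, 407, 71]]
scene0 278 192 [[571, 146, 91], [583, 156, 72], [590, 159, 61]]
scene0 274 190 [[551, 142, 117], [558, 146, 105], [572, 158, 84]]
side0 288 145 [[584, 414, 89], [588, 412, 85], [591, 407, 83]]
side0 304 179 [[587, 144, 92], [591, 147, 85], [595, 146, 81]]
side0 262 143 [[503, 636, -1], [475, 324, 150], [477, 312, 151]]
w2 361 263 [[576, 148, 102], [578, 150, 100], [581, 151, 97]]
w2 361 258 [[566, 147, 110], [568, 148, 108], [570, 149, 107]]
w2 362 250 [[554, 146, 117], [554, 147, 119], [555, 148, 120]]
w2 364 230 [[533, 147, 116], [534, 147, 118], [534, 148, 119]]
w2 367 190 [[496, 148, 111], [497, 149, 111], [498, 150, 111]]
w2 368 178 [[486, 149, 107], [486, 149, 108], [487, 150, 109]]
w2 390 177 [[484, 169, 108], [485, 170, 109], [486, 171, 108]]
shift mm (current tool axes) [104.7  24.4  14.5] turn [1.500e-03 2.000e-04 8.184e-01] | shift in target axes [ 89.4 -59.8  14.5]
[469. 259. 141.]
[474. 320. 143.]
[482. 233. 115.]
```

View pics/s1c.png

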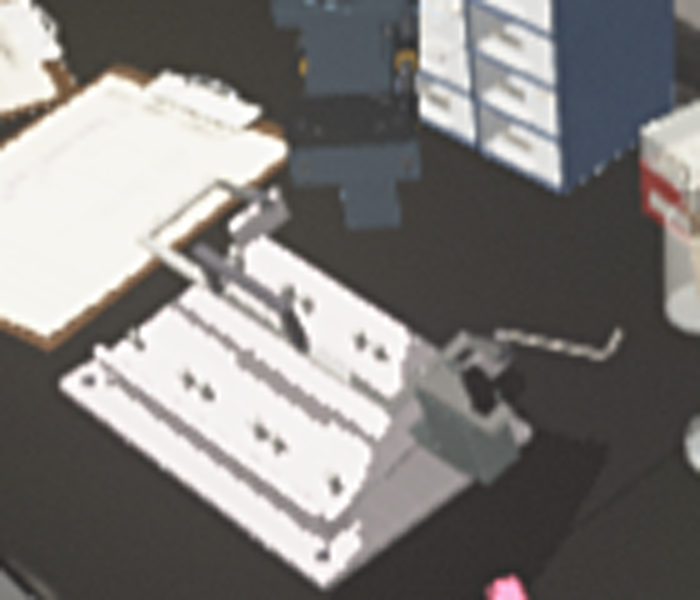

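The catch is out: the black post now stands at the outer end of the housing. Next is the bail, at about (476,285,144) with its hinge at about (587,88).

```bash
python3 -m inch '[[[0.015,0.004,0],[0,0,0.14],0.04],[[0.018,0.004,0],[0,0,0.14],0.04],[[0.018,0.004,0],[0,0,0.14],0.04],[[0.018,0.004,0],[0,0,0.14],0.04],[[0.018,0.004,0],[0,0,0.14],0.04],[[0.018,0.004,0.014],[0,0,0.118],0.04],[[0,0,0],[0,0,0],0.04],[[0,0,0],[0,0,0],0.04]]' 12
python3 - <<'E'
from h import *
go([476,285.5,149],[180,0,91.2])
E
```

```text
time: 5.2
position: [504.3, 296.2, 229.9]
ee_rot: [-180.0, 0.0, 91.8]
wrist_force: [-0.0, -0.0, 0.1]
width: 39.9
gripper_force: 0.0
shift mm (current tool axes) [ -9.7 -28.5  80.9] turn [-0.0007  0.0006  0.01  ] | shift in target axes [-10.1 -28.5  80.9]
```

```bash
python3 -m inch '[[[-0.010,-0.0285,0],[0,0,0.01],0.04],[[0,0,0.03],[0,0,0],0.04],[[0,0,0.03],[0,0,0],0.04],[[0,0,0.021],[0,0,0],0.04],[[0,0,0],[0,0,0],0],[[0,0,0],[0,0,0],0],[[0,0,0],[0,0,0],0],[[0,0,0],[0,0,0],0]]' 12
python3 -m inch '[[[0,0.009,-0.013],[0,0,0],0],[[0,0.0096,-0.0136],[0,0,0],0],[[0,0.0120,-0.0110],[0,0,0],0],[[0,0.0125,-0.0102],[0,0,0],0]]'
```

```text
time: 6.0
position: [475.4, 286.2, 150.1]
ee_rot: [-179.9, -0.0, 90.9]
wrist_force: [-24.3, 2.8, 17.7]
width: 11.6
gripper_force: 12.1
time: 6.4
position: [518.3, 287.0, 198.5]
ee_rot: [-179.9, 0.0, 91.0]
wrist_force: [-5.7, 0.4, 2.0]
width: 11.9
gripper_force: 12.0
```

```bash
python3 -m inch '[[[0,0.0142,-0.008],[0,0,0],0],[[0,0.0150,-0.006],[0,0,0],0],[[0,0.0157,-0.004],[0,0,0],0],[[0,0.016,-0.002],[0,0,0],0],[[0,0.0162,0],[0,0,0],0],[[0,0.0162,0.0024],[0,0,0],0],[[0,0.0155,0.0045],[0,0,0],0],[[0,0.015,0.0062],[0,0,0],0]]'
python3 -m inch '[[[0,0.0184,0.0114],[0,0,0],0],[[0,0.0146,0.0128],[0,0,0],0],[[0,0.002,0.002],[0,0,0],0],[[0,0,0],[0,0,0],0]]'
```

```text
time: 7.2
position: [644.2, 289.0, 203.7]
ee_rot: [180.0, -0.0, 90.9]
wrist_force: [-2.9, 1.8, 2.4]
width: 11.5
gripper_force: 12.0
time: 7.6
position: [677.1, 289.1, 175.6]
ee_rot: [-179.7, 0.1, 90.9]
wrist_force: [-8.8, -0.1, -0.2]
width: 11.8
gripper_force: 12.0
```

```bash
python3 -m inch '[[[0,0.003,0.003],[0,0,0],0],[[0,0.002,0.002],[0,0,0],0],[[0,0,0],[0,0,0],0]]'
python3 -m inch '[[[0,0,0],[0,0,0],0.03],[[0,0,0],[0,0,0],0.03],[[0,0,-0.03],[0,0,0],0.04],[[0,-0.03,-0.04],[0,0,0],0.09],[[-0.04,-0.02,-0.02],[0,0,-0.14],0.09],[[-0.04,-0.02,0],[0,0,-0.14],0.09],[[-0.04,-0.02,0],[0,0,-0.14],0.09],[[-0.04,-0.02,0],[0,0,-0.14],0.09]]'
python3 - <<'E'
from h import *
p,P=shot("scene","s2"); shot("side","d2")
cv2.imwrite("pics/s2c.png",cv2.resize(p[120:240,180:320,::-1],(700,600),interpolation=cv2.INTER_CUBIC))
# cartridges
for n,box in(("s2",None),("d2",None)):
    z=np.load(f"pics/{n}.npz");P=z["P"];p=z["p"].astype(int)
    m=(p.min(-1)>90)&(p.max(-1)-p.min(-1)<45)&(P[...,2]>9)&(P[...,2]<50)&(P[...,0]<575)&(P[...,0]>350)&(P[...,1]<-60)&(P[...,1]>-300)
    k,l,s,ce=cv2.connectedComponentsWithStats(m.astype(np.uint8))
    for i in range(1,k):
        if s[i,4]>100:
            q=P[l==i]; q=q[q[:,2]>36]; rect=cv2.minAreaRect(q[:,:2].astype(np.float32)); print(n,ce[i].round(),s[i,4],np.round(rect[0],1),np.round(rect[1],1),round(rect[2],1))
E
```

```text
time: 7.9
position: [681.1, 289.4, 171.7]
ee_rot: [-179.6, 0.1, 90.9]
wrist_force: [-23.5, -1.8, 17.0]
width: 19.0
gripper_force: 12.0
time: 8.7
position: [611.1, 115.9, 262.6]
ee_rot: [180.0, 0.0, 123.4]
wrist_force: [0.6, -0.3, 0.1]
width: 75.2
gripper_force: 0.0
s2 [309. 263.] 573 [ 456.5 -115.1] [ 45.2 128.4] 73.6
s2 [346. 272.] 730 [ 500.3 -229.3] [143.3  84. ] 2.9
d2 [281. 249.] 661 [ 460.4 -116.8] [ 45.8 128.3] 74.1
d2 [306. 272.] 927 [ 504.2 -207.6] [141.1 120.2] 0.0
```

View pics/s2c.png

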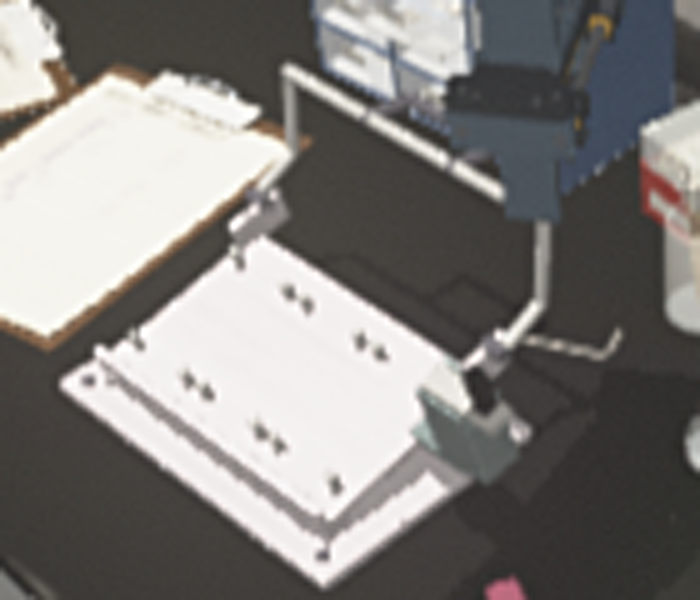

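The bail is fully back and the catch is out. Now I'll hover over the first cartridge and refine its pose.

Run:
```python
from h import *
go([440,-116,200],[180,0,163.6])
for n in("s2","d2"):
    z=np.load(f"pics/{n}.npz");P=z["P"];p=z["p"].astype(int)
    for nm,m in(("pink",(p[...,0]-p[...,1]>50)&(p[...,2]-p[...,1]>10)),):
        m=m&(P[...,2]>15)&(P[...,2]<50)
        k,l,s,ce=cv2.connectedComponentsWithStats(m.astype(np.uint8))
        for i in range(1,k):
            if s[i,4]>80: print(n,nm,cv2.minAreaRect(P[l==i][:,:2].astype(np.float32)))
```

```text
shift mm (current tool axes) [ -97.7 -269.2   62.5] turn [-2.000e-04  9.000e-04 -7.046e-01] | shift in target axes [  99.9 -268.5   62.4]
s2 pink ((401.4458923339844, 22.36664581298828), (47.03527069091797, 130.27117919921875), 66.08114624023438)
s2 pink ((409.4548034667969, -344.099609375), (131.13034057617188, 44.20988464355469), 20.27050018310547)
d2 pink ((405.41064453125, 21.623737335205078), (44.98822021484375, 129.39134216308594), 64.02181243896484)
d2 pink ((413.2802734375, -345.166748046875), (129.45010375976562, 45.17315673828125), 20.44291114807129)
```

```bash
python3 -m inch '[[[-0.016,-0.045,0],[0,0,0],0.066],[[-0.016,-0.045,0],[0,0,0],0.066],[[-0.016,-0.045,0],[0,0,0],0.066],[[-0.016,-0.045,0],[0,0,0],0.066],[[-0.016,-0.045,0],[0,0,0],0.066],[[-0.018,-0.045,0.015],[0,0,-0.14],0.066],[[0,0,0.04],[0,0,-0.14],0.066],[[0,0,0.008],[0,0,-0.14],0.066]]'
python3 -m inch '[[[0,0,0],[0,0,-0.142],0.066],[[0,0,0],[0,0,-0.142],0.066],[[0,0,0],[0,0,0],0.066],[[0,0,0],[0,0,0],0.066]]'
cat >> h.py <<'E'
def carts(P,p,zlo=30):
    m=(p.astype(int).min(-1)>85)&(p.astype(int).max(-1)-p.astype(int).min(-1)<45)&(P[...,2]>9)&(P[...,2]<52)&(P[...,0]<580)&(P[...,0]>350)&(P[...,1]<-40)&(P[...,1]>-300)
    k,l,s,ce=cv2.connectedComponentsWithStats(m.astype(np.uint8))
    for i in range(1,k):
        if s[i,4]>300:
            q=P[l==i]; q=q[q[:,2]>zlo]; rc=cv2.minAreaRect(q[:,:2].astype(np.float32)); print(ce[i].round(),s[i,4],np.round(rc[0],1),np.round(rc[1],1),round(rc[2],1),"ztop",np.percentile(q[:,2],95).round(1))
E
python3 - <<'E'
from h import *
p,P=shot("wrist","w3"); print(get_state()["position"],get_state()["ee_rot"]); carts(P,p)
E
```

```text
time: 9.6
position: [439.4, -109.3, 197.9]
ee_rot: [-180.0, -0.1, 146.6]
wrist_force: [0.5, 0.1, 0.6]
width: 65.8
gripper_force: 0.0
time: 10.0
position: [441.3, -108.7, 200.7]
ee_rot: [-180.0, 0.0, 162.5]
wrist_force: [0.1, -0.7, 0.1]
width: 65.9
gripper_force: 0.0
[ 441.24499424 -108.6809468   200.7458478 ] [-1.79999556e+02  2.10801188e-02  1.62515875e+02]
[326. 201.] 4399 [ 457.1 -112.3] [ 43.5 129.3] 73.8 ztop 44.8
[234. 222.] 1256 [ 456.4 -218.2] [43.7 51.3] 88.1 ztop 44.8
```

View pics/w3.png

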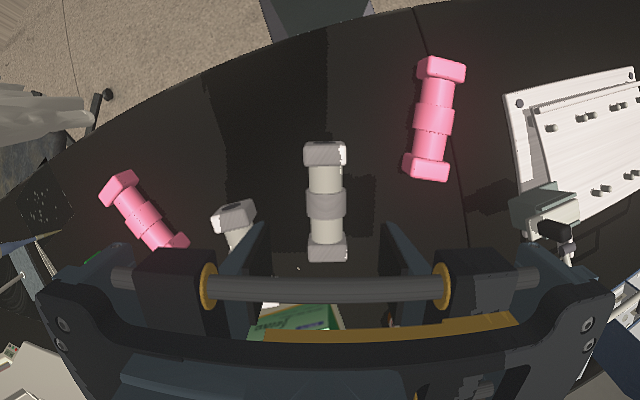

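The wrist view shows cartridge A, upright at (325,200), between the fingers. One end of B is at (234,215).

Run:
```python
from h import *
go([457.3,-113,26],[180,0,163.8])
```

```text
shift mm (current tool axes) [-16.5   0.7 174.8] turn [-0.      0.0004 -0.0224] | shift in target axes [-16.6   0.3 174.7]
```

```bash
python3 - <<'E'
from h import *
for n in("s2","d2"):
    z=np.load(f"pics/{n}.npz");P=z["P"]
    m=(P[...,2]>60)&(P[...,2]<250)&(P[...,1]<0)&(P[...,1]>-330)&(P[...,0]<720)&(P[...,0]>400)
    q=P[m]; print(n,np.percentile(q,[1,5,50,95,99],axis=0).round().tolist()); print(cv2.boxPoints(cv2.minAreaRect(q[:,:2].astype(np.float32))).round())
E
python3 -m inch '[[[-0.0165,0.0005,0.03],[0,0,-0.0224],0.066],[[0,0,0.045],[0,0,0],0.066],[[0,0,0.045],[0,0,0],0.066],[[0,0,0],[0,0,0],0.066],[[0,0,0],[0,0,0],0.066]]' 18
```

```text
s2 [[568.0, -269.0, 61.0], [570.0, -267.0, 64.0], [637.0, -211.0, 90.0], [705.0, -60.0, 143.0], [717.0, -44.0, 171.0]]
[[ 566.  -34.]
 [ 567. -270.]
 [ 720. -270.]
 [ 720.  -34.]]
d2 [[573.0, -270.0, 62.0], [575.0, -269.0, 64.0], [649.0, -216.0, 92.0], [709.0, -68.0, 156.0], [718.0, -53.0, 177.0]]
[[ 572. -271.]
 [ 720. -272.]
 [ 720.  -40.]
 [ 573.  -40.]]
time: 10.55
position: [456.8, -113.0, 81.1]
ee_rot: [180.0, -0.1, 164.0]
wrist_force: [-0.4, -0.1, 0.7]
width: 66.1
gripper_force: 0.0
```

```bash
python3 -m inch '[[[0,0,0.03],[0,0,0],0.066],[[0,0,0.024],[0,0,0],0.066],[[0,0,0],[0,0,0],0.03],[[0,0,0],[0,0,0],0.03],[[0,0,0],[0,0,0],0.03],[[0,0,0],[0,0,0],0.03],[[0,0,0],[0,0,0],0.03]]' 18
python3 -c "
from h import *
print(get_state()['moment'],get_state()['position'])"
python3 -m inch '[[[0,0,-0.01],[0,0,0],0.03],[[0,0,-0.03],[0,0,0],0.03],[[0,0,-0.03],[0,0,0],0.03],[[0,0,-0.02],[0,0,0],0.03],[[0,0,0],[0,0,0],0.03],[[0,0,0],[0,0,0],0.03],[[0,0,0],[0,0,0],0.03]]'
python3 - <<'E'
from h import *
for i in range(3):
    vision.camera("side") if i<2 else 0; s=get_state(); R=Ro.from_euler("xyz",s["ee_rot"],degrees=True); print("tool-frame moment",R.inv().apply(s["moment"]).round(3),R.inv().apply(s["wrist_force"]).round(2))
p,P=shot("wrist","w4")
m=(P[...,2]>70)&(P[...,2]<140)
R=Ro.from_euler("xyz",s["ee_rot"],degrees=True); q=R.inv().apply(P[m]-s["position"])
k=(abs(q[:,1])<18)&(abs(q[:,0])<80); q=q[k]
for a in range(-70,71,10):
    t=q[(q[:,0]>a-5)&(q[:,0]<a+5)]
    if len(t)>5: print(a,len(t),np.percentile(t[:,2],5).round(1))
E
```

```text
time: 11.25
position: [458.2, -113.4, 28.8]
ee_rot: [180.0, 0.2, 164.0]
wrist_force: [-2.8, 2.2, 16.7]
width: 43.8
gripper_force: 18.0
[0.43510655 0.38248736 0.01324561] [ 458.23031942 -113.44829311   28.8035412 ]
time: 11.95
position: [456.4, -113.0, 116.4]
ee_rot: [-180.0, -0.0, 164.0]
wrist_force: [-0.5, 0.7, 0.1]
width: 29.9
gripper_force: 0.0
tool-frame moment [-0.03  -0.     0.031] [-0.97  0.05  0.69]
tool-frame moment [0.009 0.007 0.025] [-0.35 -0.85  0.07]
tool-frame moment [0.009 0.007 0.025] [-0.35 -0.85  0.07]
-20 7 -23.4
-10 111 -22.7
0 195 -13.7
10 283 -22.0
20 460 -21.8
```

Run:
```python
from h import *
z=np.load("pics/w4.npz"); carts(z["P"],z["p"])
shot("side","d4"); z=np.load("pics/d4.npz"); carts(z["P"],z["p"])
```

```text
[325. 199.] 7412 [ 447.2 -109.9] [ 43.9 118.8] 74.0 ztop 44.7
[206. 232.] 1917 [ 447.4 -218.1] [43.9 33.2] 87.4 ztop 44.9
[279. 249.] 660 [ 455.  -114.9] [ 42.9 128.3] 74.0 ztop 45.2
[307. 272.] 965 [ 504.5 -213.1] [145.1 120.3] 2.8 ztop 46.0
```

View pics/w4.png

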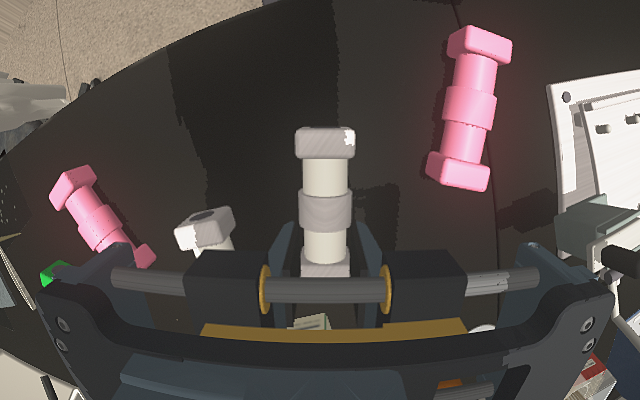

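A now lies on the bench about 5 mm nearer the robot. The grip slackened, so I'll regrasp.

```bash
python3 -m inch '[[[0.0045,0.0006,0],[0,0,0],0.066],[[0,0,0],[0,0,0],0.066],[[0,0,0.04],[0,0,0],0.066],[[0,0,0.045],[0,0,0],0.066],[[0,0,0],[0,0,0],0.066],[[0,0,0],[0,0,0],0.066]]' 18
python3 -m inch '[[[0,0,0],[0,0,0],0],[[0,0,0],[0,0,0],0],[[0,0,0],[0,0,0],0],[[0,0,0],[0,0,0],0],[[0,0,0],[0,0,0],0],[[0,0,-0.002],[0,0,0],0],[[0,0,0],[0,0,0],0],[[0,0,0],[0,0,0],0]]' 18
```

```text
time: 12.75
position: [452.2, -111.1, 31.9]
ee_rot: [180.0, -0.1, 164.1]
wrist_force: [0.6, -0.6, -0.2]
width: 65.9
gripper_force: 0.0
time: 13.55
position: [452.5, -111.2, 33.8]
ee_rot: [180.0, 0.0, 164.1]
wrist_force: [0.3, 0.2, -4.6]
width: 43.7
gripper_force: 18.0
```

```bash
python3 -m inch '[[[0,0,-0.005],[0,0,0],0],[[0,0,-0.01],[0,0,0],0],[[0,0,-0.015],[0,0,0],0],[[0,0,-0.015],[0,0,0],0],[[0,0,-0.015],[0,0,0],0],[[0,0,-0.01],[0,0,0],0],[[0,0,0],[0,0,0],0],[[0,0,0],[0,0,0],0]]'
python3 - <<'E'
from h import *
for i in range(3):
    vision.camera("scene") if i<2 else 0; s=get_state(); R=Ro.from_euler("xyz",s["ee_rot"],degrees=True); print("tool-frame moment",R.inv().apply(s["moment"]).round(3),R.inv().apply(s["wrist_force"]).round(2),s["width"])
p,P=shot("wrist","w5")
q=R.inv().apply(P.reshape(-1,3)-s["position"]); q=q[(abs(q[:,1])<12)&(abs(q[:,0])<80)&(q[:,2]<60)]
for a in range(0,71,10):
    t=q[(q[:,0]>a-5)&(q[:,0]<a+5)]
    if len(t)>5: print(a,len(t),np.percentile(t[:,2],[10,50]).round(1))
E
```

```text
time: 14.35
position: [452.5, -111.3, 103.7]
ee_rot: [-180.0, 0.0, 164.1]
wrist_force: [-0.0, -0.4, -5.2]
width: 43.5
gripper_force: 18.0
tool-frame moment [-0.088  0.147 -0.03 ] [ 0.18 -0.23  5.55] 43.70922749390935
tool-frame moment [-0.043  0.111  0.051] [ 0.99 -0.68  4.81] 43.81427970027932
tool-frame moment [-0.043  0.111  0.051] [ 0.99 -0.68  4.81] 43.81427970027932
0 484 [-10.9  -9.5]
10 959 [-10.9  -9.5]
20 1785 [-87.6 -82.6]
30 9383 [-106.1  -94.2]
40 851 [-8.  -6.3]
50 1092 [-12.2 -11.3]
60 1212 [-12.2 -11.3]
70 418 [-7.8 -0.1]
```

The moment about tool y is +0.13 N m under 5 N of weight, so the heavy end is at tool −x (far side). In the picture the near cap also stands higher. I need tool x pointing up the slope.

```bash
cat >> h.py <<'E'
yaw=np.radians(1.2); c,s_=np.cos(.2),np.sin(.2)
ex=np.array([c*np.cos(yaw),c*np.sin(yaw),s_]); ey=np.array([-np.sin(yaw),np.cos(yaw),0]); en=np.cross(ex,ey)
MID=np.array([490,285.3,65.5])
def place(sgn): # sgn +1: tool x up slope
    return Ro.from_matrix(np.stack([sgn*ex,-sgn*ey,-en],1)).as_euler("xyz",degrees=True)
E
python3 -m inch '[[[0,0,-0.02],[0,0,0.14],0],[[0,0,-0.03],[0,0,0.14],0],[[0,0,-0.03],[0,0,0.14],0],[[0,0,-0.03],[0,0,0.14],0],[[0,0,-0.02],[0,0,0.14],0],[[0,0,0],[0,0,0.14],0],[[0,0,0],[0,0,0.14],0],[[0,0,0],[0,0,0.14],0]]'
python3 -m inch '[[[0,0,0],[0,0,0.14],0],[[0,0,0],[0,0,0.14],0],[[0,0,0],[0,0,0.14],0],[[0,0,0],[0,0,0.14],0],[[0,0,0],[0,0,0.14],0],[[0,0,0],[0,0,0.14],0],[[0,0,0],[0,0,0.14],0],[[0,0,0],[0,0,0.14],0]]'
python3 -c "
from h import *
print(place(1),place(-1)); go(MID+80*ey+[0,0,165],[180,0,1.2])"
```

```text
time: 15.3
position: [452.3, -111.2, 233.2]
ee_rot: [-180.0, -0.0, 99.5]
wrist_force: [-0.2, 0.1, -4.9]
width: 43.6
gripper_force: 18.0
time: 16.1
position: [452.3, -111.2, 232.9]
ee_rot: [-179.9, 0.0, 35.4]
wrist_force: [-0.0, 0.2, -4.1]
width: 43.7
gripper_force: 18.0
[180.        -11.4591559   1.2      ] [-180.          11.4591559 -178.8      ]
shift mm (current tool axes) [ 305.2 -367.7    2.6] turn [-0.0007  0.001   0.5965] | shift in target axes [  46.  -475.6    2.4]
```

```bash
python3 -m inch '[[[0,0,0],[0,0,0.14],0],[[0,0,0],[0,0,0.14],0],[[0,0,0],[0,0,0.14],0],[[0,0,0],[0,0,0.14],0],[[0,0,0],[0,0,0.037],0],[[0.004,-0.02,0],[0,0,0],0],[[0.004,-0.035,0],[0,0,0],0],[[0.004,-0.043,0],[0,0,0],0]]'
python3 -m inch '[[[0.004,-0.043,0],[0,0,0],0],[[0.004,-0.043,0],[0,0,0],0],[[0.004,-0.043,0],[0,0,0],0],[[0.004,-0.043,0],[0,0,0],0],[[0.004,-0.043,0],[0,0,0],0],[[0.004,-0.043,0],[0,0,0],0],[[0.004,-0.043,0],[0,0,0],0],[[0.004,-0.043,0],[0,0,0],0]]'
python3 -c "
from h import *
L=MID+80*ey; go(L+12*en+60*en,place(1)); print(get_state()['width'])"
```

```text
time: 16.9
position: [461.9, -12.5, 233.1]
ee_rot: [180.0, 0.0, 1.4]
wrist_force: [0.6, -0.5, -4.5]
width: 43.7
gripper_force: 18.0
time: 17.7
position: [484.6, 333.5, 232.8]
ee_rot: [180.0, 0.1, 1.5]
wrist_force: [1.5, -0.3, -4.5]
width: 43.7
gripper_force: 18.0
shift mm (current tool axes) [ -9.6 -31.8  96.7] turn [1.000e-04 2.009e-01 5.700e-03] | shift in target axes [-28.9 -31.7  92.8]
43.68242639362198
```

```bash
python3 -m inch '[[[0,0,0],[0,0.1,0.0057],0],[[0,0,0],[0,0.101,0],0],[[-0.014,-0.016,0.02],[0,0,0],0],[[-0.015,-0.016,0.03],[0,0,0],0],[[0,0,0.03],[0,0,0],0],[[0,0,0.012],[0,0,0],0],[[0,0,0],[0,0,0],0],[[0,0,0],[0,0,0],0]]'
python3 - <<'E'
from h import *
L=MID+80*ey; go(L+12*en,place(1)); s=get_state(); print(s['position'],s["moment"])
p,P=shot("scene","s5"); shot("side","d5"); shot("wrist","w6")
for n in("s5","d5","w6"):
    P=np.load(f"pics/{n}.npz")["P"]; q=P.reshape(-1,3); q=q[np.isfinite(q).all(1)]; q=np.stack([(q-MID)@ex,(q-MID)@ey,(q-MID)@en],1)
    m=(abs(q[:,1]-80)<35)&(abs(q[:,0])<90)&(q[:,2]>30)&(q[:,2]<85)&((abs(q[:,0])>45)); t=q[m]
    if len(t)>20: print(n,len(t),np.percentile(t,[1,50,99],axis=0).round(1).tolist())
p=np.load("pics/s5.npz")["p"]; a=cv2.resize(p[120:240,180:320,::-1],(525,450),interpolation=cv2.INTER_CUBIC)
p=np.load("pics/d5.npz")["p"]; b=cv2.resize(p[110:210,210:280,::-1],(275,393),interpolation=cv2.INTER_CUBIC); b=cv2.copyMakeBorder(b,0,57,0,0,cv2.BORDER_CONSTANT)
cv2.imwrite("pics/m5.png",np.hstack([a,b]))
E
```

```text
time: 18.5
position: [474.8, 363.5, 138.4]
ee_rot: [-180.0, -11.5, 1.1]
wrist_force: [0.8, 0.4, -4.1]
width: 43.8
gripper_force: 18.0
shift mm (current tool axes) [-1.3 -1.5 62.1] turn [-0.0002 -0.0012 -0.001 ] | shift in target axes [-1.2 -1.5 62.1]
[474.80965113 363.51813901 138.40169874] [0.0150104  0.29263058 0.00958539]
s5 143 [[-66.8, 52.4, 35.9], [-55.4, 59.1, 67.3], [63.0, 98.1, 80.9]]
d5 119 [[-60.0, 50.6, 38.0], [-45.0, 57.0, 69.7], [69.6, 94.5, 83.8]]
w6 1087 [[61.1, 58.6, 51.1], [66.2, 78.9, 71.7], [68.2, 99.5, 84.8]]
```

View pics/m5.png

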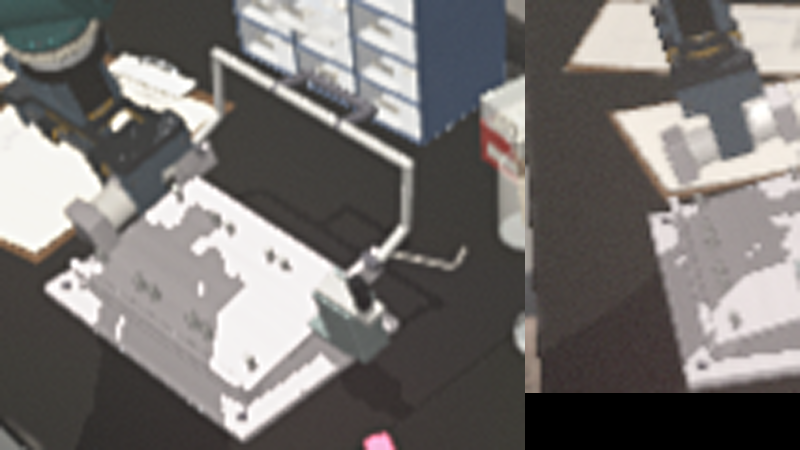

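The bail stays back, and the cartridge hangs above the left cradle, parallel to it. I'll measure the pins against the cartridge.

Run:
```python
from h import *
for n in("w6","w1","s2","d2","s5"):
    P=np.load(f"pics/{n}.npz")["P"]; sh=P.shape[:2]; q=np.stack([(P-MID)@ex,(P-MID)@ey,(P-MID)@en],-1)
    m=(q[...,2]>-14)&(q[...,2]<2)&(abs(q[...,1])<130)&(abs(q[...,0])<62)
    k,l,s,ce=cv2.connectedComponentsWithStats(m.astype(np.uint8))
    print(n,[ (np.round((np.percentile(q[l==i],5,axis=0)+np.percentile(q[l==i],95,axis=0))/2,1).tolist(),int(s[i,4])) for i in range(1,k) if 3<s[i,4]<200])
```

```text
w6 [([61.4, 122.8, 0.1], 10), ([51.1, 29.2, -7.1], 127), ([61.2, -124.3, -6.5], 21), ([50.9, -29.2, -7.3], 128), ([50.8, -49.9, -7.3], 119), ([50.7, -108.6, -7.5], 106), ([-48.7, -106.7, -11.3], 22)]
w1 [([-49.9, -109.0, -6.6], 46), ([-49.8, -50.8, -6.8], 44), ([-49.2, -29.9, -4.3], 40), ([-49.6, 28.6, -4.5], 41), ([-49.4, 48.8, -7.3], 50), ([-49.1, 107.3, -7.3], 45), ([49.9, -50.9, -7.4], 48), ([49.7, -30.3, -7.3], 50), ([49.9, 28.1, -6.8], 46), ([49.1, 49.1, -7.6], 41)]
s2 [([60.9, 118.6, -7.1], 4), ([48.1, 103.9, -9.5], 5), ([48.8, 46.6, -8.3], 7), ([48.5, 23.2, -8.8], 6), ([-50.4, 105.6, -7.7], 6), ([48.8, -34.8, -7.2], 8), ([48.2, -56.0, -6.3], 7), ([-50.2, 43.5, -8.2], 5), ([-51.1, 25.3, -6.9], 5), ([-50.9, -35.0, -9.5], 8), ([-51.9, -55.6, -8.3], 7), ([-52.0, -114.4, -6.0], 4)]
d2 [([54.6, 105.1, -7.5], 6), ([-44.6, 103.4, -8.0], 6), ([54.3, 35.0, -6.0], 12), ([-45.2, 35.5, -8.1], 11), ([54.1, -46.0, -5.7], 11), ([-45.9, -45.5, -8.1], 13), ([-45.8, -113.9, -7.9], 9)]
s5 [([48.3, 102.4, -7.9], 5), ([49.0, 44.2, -5.1], 5), ([48.1, 21.8, -7.9], 6), ([-51.4, 103.5, -8.2], 5), ([48.6, -35.4, -7.2], 7), ([48.8, -54.8, -9.4], 8), ([-52.1, 44.7, -7.2], 5), ([-50.8, 24.9, -8.2], 6), ([-51.1, -32.8, -9.1], 6), ([-52.5, -56.2, -7.5], 5), ([-52.0, -114.9, -8.7], 7)]
```

```bash
python3 -m inch '[[[-0.001,-0.0005,0.02],[0,0,0],0],[[0,0,0.02],[0,0,0],0],[[0,0,0.01],[0,0,0],0],[[0,0,0.006],[0,0,0],0],[[0,0,0],[0,0,0],0],[[0,0,0],[0,0,0],0]]'
python3 -m inch '[[[0,0,0.003],[0,0,0],0],[[0,0,0.002],[0,0,0],0],[[0,0,0],[0,0,0],0],[[0,0,0],[0,0,0],0]]'
python3 -c "
from h import *
s=get_state();q=s['position']-MID;print(q@ex,q@ey,q@en,s['moment'])"
```

```text
time: 19.25
position: [484.7, 364.4, 83.4]
ee_rot: [-180.0, -11.5, 1.2]
wrist_force: [0.3, -0.6, -4.4]
width: 43.4
gripper_force: 18.0
time: 19.65
position: [486.1, 364.7, 78.3]
ee_rot: [-179.9, -11.6, 1.2]
wrist_force: [3.2, 1.8, 3.0]
width: 43.6
gripper_force: 18.0
0.31507166318626006 79.50725958312994 13.036311351253545 [ 0.16689058 -0.2088032  -0.04037902]
```

```bash
python3 -m inch '[[[0,0,0],[0,0,0],0.05],[[0,0,0],[0,0,0],0.056],[[0,0,0],[0,0,0],0.058],[[0,0,0],[0,0,0],0.058],[[0,0,-0.02],[0,0,0],0.058],[[0,0,-0.04],[0,0,0],0.058],[[0,0,-0.045],[0,0,0],0.066],[[0,0,-0.045],[0,0,0],0.066]]'
python3 - <<'E'
from h import *
shot("wrist","w7"); shot("scene","s7"); shot("side","d7")
for n in("s7","d7","w7"):
    P=np.load(f"pics/{n}.npz")["P"]; q=P.reshape(-1,3); q=q[np.isfinite(q).all(1)]; q=np.stack([(q-MID)@ex,(q-MID)@ey,(q-MID)@en],1)
    m=(abs(q[:,1]-80)<35)&(abs(q[:,0])<90)&(q[:,2]>4)&(q[:,2]<40); t=q[m]
    if len(t)>20: print(n,len(t),np.percentile(t,[1,50,99],axis=0).round(1).tolist(),[np.percentile(t[(t[:,0]>a-8)&(t[:,0]<a+8)][:,2],90).round(1) for a in(-54,0,54)])
for n in("s7","d7","w7"): z=np.load(f"pics/{n}.npz"); print(n); carts(z["P"],z["p"])
s=get_state(); go([450,-120,230],[180,0,163])
E
```

```text
time: 20.45
position: [454.8, 363.3, 226.0]
ee_rot: [180.0, -11.5, 1.2]
wrist_force: [0.5, -0.7, 0.0]
width: 65.7
gripper_force: 0.0
s7 341 [[-66.1, 53.1, 4.3], [-5.2, 68.6, 16.6], [61.7, 97.7, 24.1]] [np.float64(23.4), np.float64(21.2), np.float64(22.5)]
d7 254 [[-59.5, 52.9, 4.2], [3.1, 64.6, 16.6], [68.4, 94.3, 24.8]] [np.float64(23.7), np.float64(21.8), np.float64(24.1)]
w7 4949 [[-60.6, 59.2, 6.1], [5.9, 79.8, 19.5], [65.2, 100.5, 24.3]] [np.float64(23.9), np.float64(22.7), np.float64(24.0)]
s7
[347. 272.] 750 [ 501.7 -222. ] [147.7 104.1] 4.3 ztop 45.0
d7
[307. 272.] 963 [ 504.8 -212.6] [144.6 120.6] 2.8 ztop 46.3
w7
[636. 197.] 387 [ 486.3 -205.1] [ 13.8 106.8] 87.1 ztop 43.6
shift mm (current tool axes) [-15.3 484.3  -7. ] turn [ 0.2882 -0.0511 -2.8107] | shift in target axes [-135.7 -465.2   -2.1]
```

Cartridge A is seated flat in the left cradle. Next I'll get the pose of B.

```bash
python3 - <<'E'
from h import *
for n in("s7","d7"):
    z=np.load(f"pics/{n}.npz");P=z["P"];p=z["p"].astype(int)
    m=(p.min(-1)>85)&(p.max(-1)-p.min(-1)<40)&(P[...,2]>33)&(P[...,2]<50)&(P[...,0]<563)&(P[...,0]>400)&(P[...,1]<-150)&(P[...,1]>-275)
    q=P[m]; rc=cv2.minAreaRect(q[:,:2].astype(np.float32)); print(n,len(q),rc)
E
python3 -m inch '[[[0,0.01,-0.03],[0,-0.1,0],0.066],[[0,0.03,0],[0,-0.1,0],0.066],[[0,0.045,0],[0,0,0],0.066],[[0,0.045,0],[0,0,0],0.066],[[0,0.045,0],[0,0,0],0.066],[[0,0.045,0],[0,0,0],0.066],[[0,0.045,0],[0,0,0],0.066],[[0,0.045,0],[0,0,0],0.066]]'
```

```text
s7 415 ((494.295654296875, -224.75009155273438), (43.27640914916992, 131.4358673095703), 86.75450897216797)
d7 509 ((498.5468444824219, -225.60316467285156), (45.4915885925293, 129.6576385498047), 86.92535400390625)
time: 21.4
position: [455.1, 51.7, 253.0]
ee_rot: [-180.0, 0.0, 1.2]
wrist_force: [0.9, 0.2, -0.4]
width: 66.2
gripper_force: 0.0
```

```bash
python3 -m inch '[[[0,0.03,0],[0,0,-0.14],0.066],[[0,0.03,0],[0,0,-0.14],0.066],[[0,0,0],[0,0,-0.14],0.066],[[0,0,0],[0,0,-0.14],0.066],[[0,0,0],[0,0,-0.14],0.066],[[0,0,0],[0,0,-0.14],0.066],[[0,0,0],[0,0,-0.14],0.066],[[0,0,0],[0,0,-0.14],0.066]]'
python3 -m inch '[[[0,0,0],[0,0,-0.14],0.066],[[0,0,0],[0,0,-0.14],0.066],[[0,0,0],[0,0,-0.14],0.066],[[0,0,0],[0,0,-0.14],0.066],[[0,0,0],[0,0,-0.14],0.066],[[0,0,0],[0,0,-0.14],0.066],[[0,0,0],[0,0,-0.14],0.066],[[0,0,0],[0,0,-0.14],0.066]]'
python3 -c "
from h import *
go([475,-200,200],[180,0,163])"
```

```text
time: 22.2
position: [460.8, -6.2, 252.8]
ee_rot: [-179.9, 0.0, 65.7]
wrist_force: [-0.4, -0.5, 0.0]
width: 66.1
gripper_force: 0.0
time: 23.0
position: [460.8, -6.1, 252.7]
ee_rot: [-180.0, -0.1, 129.8]
wrist_force: [0.4, -0.2, 0.8]
width: 66.2
gripper_force: 0.0
shift mm (current tool axes) [-158.  -113.2   52.7] turn [-4.000e-04 -1.200e-03 -5.788e-01] | shift in target axes [ -70.3 -181.2   52.7]
```

```bash
python3 -m inch '[[[0,0,0],[0,0,-0.137],0.066],[[0,0,0],[0,0,-0.137],0.066],[[0,0,0],[0,0,-0.137],0.066],[[0,0,0],[0,0,-0.137],0.066],[[0,0,0],[0,0,-0.137],0.066],[[0,0,0],[0,0,-0.135],0.066],[[-0.006,-0.043,0],[0,0,0],0.066],[[-0.006,-0.043,0],[0,0,0],0.066]]'
python3 -m inch '[[[-0.006,-0.043,0],[0,0,0],0.066],[[-0.006,-0.043,0.03],[0,0,0],0.066],[[-0.006,-0.043,0.03],[0,0,0],0.066],[[0,0,0],[0,0,0],0.066],[[0,0,0],[0,0,0],0.066],[[0,0,0],[0,0,0],0.066]]'
python3 - <<'E'
from h import *
s=get_state(); print(s["position"],s["ee_rot"])
p,P=shot("wrist","w8"); carts(P,p)
s=get_state(); go([496.5,-222.5,90],[180,0,176.8])
E
```

```text
time: 23.8
position: [467.6, -93.1, 252.9]
ee_rot: [180.0, -0.0, 176.7]
wrist_force: [1.4, 0.3, -0.1]
width: 66.0
gripper_force: 0.0
time: 24.4
position: [477.8, -217.2, 197.1]
ee_rot: [180.0, 0.0, 176.5]
wrist_force: [0.7, 0.1, -0.6]
width: 66.2
gripper_force: 0.0
[ 477.77795947 -217.24025589  197.14089368] [1.79965095e+02 3.07479733e-02 1.76517549e+02]
[322. 212.] 5297 [ 501.3 -215.6] [142.1 100.4] 0.4 ztop 44.8
shift mm (current tool axes) [-18.6  -4.3 107.5] turn [ 0.0003  0.0013 -0.0043] | shift in target axes [-18.8  -4.4 107.5]
```

Run:
```python
from h import *
z=np.load("pics/w8.npz");P=z["P"];p=z["p"].astype(int)
m=(p.min(-1)>85)&(p.max(-1)-p.min(-1)<45)&(P[...,2]>33)&(P[...,2]<50)&(P[...,0]<566)&(P[...,0]>400)&(P[...,1]<-150)&(P[...,1]>-275)
m=cv2.morphologyEx(m.astype(np.uint8),cv2.MORPH_OPEN,np.ones((3,3)))>0
k,l,s,ce=cv2.connectedComponentsWithStats(m.astype(np.uint8)); i=1+s[1:,4].argmax(); q=P[l==i]; print(cv2.minAreaRect(q[:,:2].astype(np.float32)),s[i])
for a in range(430,570,10):
    t=q[abs(q[:,0]-a)<5]
    if len(t)>5: print(a,len(t),np.percentile(t[:,1],[3,97]).round(1),np.percentile(t[:,2],90).round(1))
```

```text
((495.57757568359375, -221.62921142578125), (43.15979766845703, 129.27484130859375), 86.88678741455078) [ 299  145   44  120 3944]
430 200 [-237.5 -199.9] 44.5
440 440 [-238.9 -198.2] 45.1
450 359 [-238.3 -198.8] 44.8
460 257 [-232.5 -207.1] 40.2
470 250 [-233.2 -207.4] 40.3
480 295 [-236.3 -207.4] 43.0
490 318 [-238.3 -204.4] 43.8
500 316 [-239.2 -204.9] 43.9
510 234 [-238.5 -205.4] 43.8
520 226 [-235.9 -210.1] 40.4
530 216 [-236.9 -210.2] 40.2
540 387 [-244.1 -204.7] 44.3
550 336 [-245.1 -204.3] 45.0
560 110 [-243.9 -204.6] 45.0
```

```bash
python3 -m inch '[[[-0.0186,-0.0038,0],[0,0,-0.006],0.066],[[0,0,0.045],[0,0,0],0.066],[[0,0,0.045],[0,0,0],0.066],[[0,0,0.040],[0,0,0],0.066],[[0,0,0.034],[0,0,0],0.066],[[0,0,0],[0,0,0],0.066],[[0,0,0],[0,0,0],0.066]]' 18
python3 -m inch '[[[0,0,0],[0,0,0],0],[[0,0,0],[0,0,0],0],[[0,0,0],[0,0,0],0],[[0,0,0],[0,0,0],0],[[0,0,0],[0,0,0],0],[[0,0,-0.002],[0,0,0],0],[[0,0,0],[0,0,0],0],[[0,0,0],[0,0,0],0]]' 18
```

```text
time: 25.15
position: [496.9, -222.3, 34.2]
ee_rot: [180.0, 0.1, 176.9]
wrist_force: [-0.0, 0.2, 0.7]
width: 65.8
gripper_force: 0.0
time: 25.95
position: [496.2, -222.7, 35.2]
ee_rot: [180.0, 0.0, 176.8]
wrist_force: [0.2, 0.0, -4.9]
width: 43.8
gripper_force: 18.0
```

```bash
python3 -m inch '[[[0,0,-0.005],[0,0,0],0],[[0,0,-0.01],[0,0,0],0],[[0,0,-0.015],[0,0,0],0],[[0,0,-0.015],[0,0,0],0],[[0,0,-0.015],[0,0,0],0],[[0,0,-0.01],[0,0,0],0],[[0,0,0],[0,0,0],0],[[0,0,0],[0,0,0],0]]'
python3 - <<'E'
from h import *
for i in range(3):
    vision.camera("scene") if i<2 else 0; s=get_state(); R=Ro.from_euler("xyz",s["ee_rot"],degrees=True); print("tool-frame moment",R.inv().apply(s["moment"]).round(3),R.inv().apply(s["wrist_force"]).round(2),s["width"])
p,P=shot("wrist","w9")
q=R.inv().apply(P.reshape(-1,3)-s["position"]); q=q[(abs(q[:,1])<12)&(abs(q[:,0])<80)&(q[:,2]<30)&(q[:,2]>-30)]
for a in range(0,71,10):
    t=q[(q[:,0]>a-5)&(q[:,0]<a+5)]
    if len(t)>5: print(a,len(t),np.percentile(t[:,2],[10,50]).round(1))
E
```

```text
time: 26.75
position: [496.2, -222.8, 105.3]
ee_rot: [180.0, 0.1, 176.8]
wrist_force: [-1.0, -0.0, -5.4]
width: 43.7
gripper_force: 18.0
tool-frame moment [ 0.002 -0.107  0.062] [0.17 0.08 6.17] 43.28860658548798
tool-frame moment [-0.05  -0.159 -0.016] [-0.5  -0.27  6.04] 43.7096245690563
tool-frame moment [-0.05  -0.159 -0.016] [-0.5  -0.27  6.04] 43.7096245690563
0 538 [-9.6 -8.3]
10 868 [-9.4 -8.2]
20 948 [-6.1 -4.4]
30 900 [-5.6 -4.2]
40 876 [-5.9 -4.4]
50 1021 [-10.   -9.1]
60 1154 [-10.   -9.1]
70 446 [-7.3 -1.1]
```

The moment is −0.13 N m, so B's heavy end is already on the robot side. I'll keep this facing and go to the middle cradle.

```bash
python3 -m inch '[[[0,0,-0.03],[0,0,-0.077],0],[[0,0,-0.04],[0,0,0],0],[[0,0,-0.04],[0,0,0],0],[[0,0,-0.02],[0,0,0],0],[[0,0.02,0],[0,0,0],0],[[0,0.035,0],[0,0,0],0],[[0,0.043,0],[0,0,0],0],[[0,0.043,0],[0,0,0],0]]'
python3 -m inch '[[[0,0.043,0],[0,0,0],0],[[0,0.043,0],[0,0,0],0],[[0,0.043,0],[0,0,0],0],[[0,0.043,0],[0,0,0],0],[[0,0.043,0],[0,0,0],0],[[0,0.043,0],[0,0,0],0],[[0,0.043,0],[0,0,0],0],[[0,0.043,0],[0,0,0],0]]'
python3 -c "
from h import *
go(MID+72*en,place(-1))"
```

```text
time: 27.7
position: [492.5, -80.6, 234.6]
ee_rot: [180.0, 0.0, -178.8]
wrist_force: [0.9, -0.2, -4.9]
width: 43.6
gripper_force: 18.0
time: 28.5
position: [484.9, 263.7, 234.6]
ee_rot: [-180.0, 0.0, -178.7]
wrist_force: [0.6, 0.1, -4.6]
width: 43.6
gripper_force: 18.0
shift mm (current tool axes) [ 8.7 21.5 98.6] turn [-0.0002 -0.1999  0.0013] | shift in target axes [28.1 21.5 94.9]
```

```bash
python3 -m inch '[[[0,0,0],[0,-0.1,0.001],0],[[0,0,0],[0,-0.1,0],0],[[0.014,0.011,0.02],[0,0,0],0],[[0.014,0.0105,0.03],[0,0,0],0],[[0,0,0.03],[0,0,0],0],[[0,0,0.014],[0,0,0],0],[[0,0,0],[0,0,0],0],[[0,0,0],[0,0,0],0]]'
python3 - <<'E'
from h import *
s=get_state();go(MID+12*en,place(-1)); q=s['position']-MID;print(q@ex,q@ey,q@en)
shot("wrist","w10"); P=np.load("pics/w10.npz")["P"]; q=np.stack([(P-MID)@ex,(P-MID)@ey,(P-MID)@en],-1)
t=q[(abs(q[...,1])<35)&(q[...,0]<-45)&(q[...,0]>-90)&(q[...,2]>40)&(q[...,2]<90)]; print(len(t),np.percentile(t,[1,50,99],axis=0).round(1).tolist())
m=(q[...,2]>-14)&(q[...,2]<2)&(abs(q[...,1])<130)&(abs(q[...,0])<62)
k,l,s,ce=cv2.connectedComponentsWithStats(m.astype(np.uint8))
print([ (np.round((np.percentile(q[l==i],5,axis=0)+np.percentile(q[l==i],95,axis=0))/2,1).tolist(),int(s[i,4])) for i in range(1,k) if 3<s[i,4]<300])
E
```

```text
time: 29.3
position: [476.8, 283.3, 138.1]
ee_rot: [180.0, 11.5, -178.8]
wrist_force: [-0.4, -0.3, -5.2]
width: 43.8
gripper_force: 18.0
shift mm (current tool axes) [ 1.5  1.7 61.8] turn [ 0.0001  0.0009 -0.0005] | shift in target axes [ 1.4  1.7 61.8]
1.4432709629419394 -1.7184946259005076 73.79426984207149
3572 [[-66.8, -22.5, 63.9], [-56.6, -1.1, 69.1], [-45.7, 19.7, 71.8]]
[([-53.2, 58.0, -5.8], 110), ([-49.7, -50.6, -6.9], 133), ([-49.6, 49.0, -7.7], 129), ([-49.7, 31.6, -4.1], 21), ([-50.0, -109.1, -7.4], 135), ([-49.5, -33.7, -4.6], 19), ([-39.7, 61.9, -0.3], 6), ([-31.6, 61.8, -0.3], 18), ([-8.6, 60.0, -2.8], 78), ([21.3, 61.9, 0.0], 10), ([29.9, 62.0, -0.1], 9)]
```

```bash
python3 -m inch '[[[-0.001,0.0007,0.02],[0,0,0],0],[[0,0,0.02],[0,0,0],0],[[0,0,0.01],[0,0,0],0],[[0,0,0.006],[0,0,0],0],[[0,0,0],[0,0,0],0],[[0,0,0],[0,0,0],0]]'
python3 -m inch '[[[0,0,0.003],[0,0,0],0],[[0,0,0.0015],[0,0,0],0],[[0,0,0],[0,0,0],0],[[0,0,0],[0,0,0],0]]'
python3 -c "
from h import *
s=get_state();q=s['position']-MID;print(q@ex,q@ey,q@en,s['moment'])"
```

```text
time: 29.95
position: [488.8, 284.6, 83.8]
ee_rot: [180.0, 11.6, -178.8]
wrist_force: [0.8, 0.1, -1.1]
width: 43.6
gripper_force: 18.0
time: 30.35
position: [490.0, 284.7, 79.5]
ee_rot: [179.9, 11.6, -178.8]
wrist_force: [0.0, -1.6, 11.7]
width: 43.7
gripper_force: 18.0
2.7684540771173176 -0.6139842546196304 13.706387601983716 [-0.18626809 -0.13246991 -0.0068405 ]
```

```bash
python3 -m inch '[[[0,0,0],[0,0,0],0.05],[[0,0,0],[0,0,0],0.056],[[0,0,0],[0,0,0],0.058],[[0,0,0],[0,0,0],0.058],[[0,0,-0.02],[0,0,0],0.058],[[0,0,-0.04],[0,0,0],0.058],[[0,0,-0.045],[0,0,0],0.058],[[0,0,-0.045],[0,0.1,0],0.058]]'
python3 - <<'E'
from h import *
shot("wrist","w11"); shot("scene","s11"); shot("side","d11")
for n in("s11","d11","w11"):
  for c0 in(0,80):
    P=np.load(f"pics/{n}.npz")["P"]; q=P.reshape(-1,3); q=q[np.isfinite(q).all(1)]; q=np.stack([(q-MID)@ex,(q-MID)@ey,(q-MID)@en],1)
    m=(abs(q[:,1]-c0)<35)&(abs(q[:,0])<90)&(q[:,2]>4)&(q[:,2]<40); t=q[m]
    if len(t)>20: print(n,c0,len(t),np.percentile(t,[1,50,99],axis=0).round(1).tolist(),[np.percentile(t[(t[:,0]>a-8)&(t[:,0]<a+8)][:,2],90).round(1) for a in(-54,0,54)])
p=np.load("pics/s11.npz")["p"]; a=cv2.resize(p[110:310,180:480,::-1],(800,533),interpolation=cv2.INTER_CUBIC)
cv2.imwrite("pics/m11.png",a)
go([660,285,200],[180,0,91.2])
E
```

```text
time: 31.15
position: [457.0, 283.2, 226.2]
ee_rot: [-180.0, 5.6, -178.7]
wrist_force: [0.3, -0.2, -0.8]
width: 57.7
gripper_force: 0.0
s11 0 357 [[-63.7, -26.1, 4.5], [-2.2, -11.0, 16.7], [63.7, 17.1, 24.3]] [np.float64(23.6), np.float64(21.9), np.float64(23.0)]
s11 80 319 [[-66.3, 54.8, 5.0], [-6.0, 69.1, 16.6], [61.0, 94.0, 24.7]] [np.float64(23.9), np.float64(20.7), np.float64(22.2)]
d11 0 283 [[-56.8, -27.1, 4.4], [4.4, -14.8, 17.0], [69.6, 16.9, 24.3]] [np.float64(23.4), np.float64(22.4), np.float64(22.9)]
d11 80 251 [[-59.6, 53.3, 4.4], [5.6, 65.0, 16.6], [68.0, 93.3, 24.0]] [np.float64(22.8), np.float64(22.3), np.float64(23.4)]
w11 0 4842 [[-61.6, -21.4, 5.8], [-1.7, -0.6, 19.7], [64.2, 20.1, 24.3]] [np.float64(23.9), np.float64(22.8), np.float64(23.8)]
w11 80 3485 [[-64.4, 58.0, 5.4], [-18.6, 78.1, 19.1], [49.0, 99.8, 24.4]] [np.float64(24.1), np.float64(22.8), np.float64(23.8)]
shift mm (current tool axes) [-194.8   -3.7   49.3] turn [0.085  0.0803 1.5689] | shift in target axes [ -3.7 198.9  28.6]
```

View pics/m11.png

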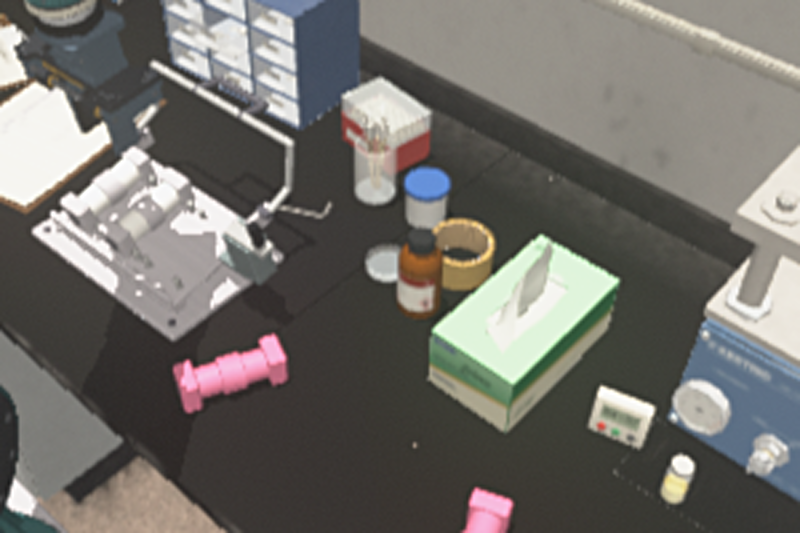

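Both cartridges lie in their cradles (left and middle), the bench holds no other white ones, and the bail is still back. Next I'll locate its grip bar.

```bash
python3 -m inch '[[[0,0,-0.03],[0,0.09,0.14],0.032],[[0,0,-0.03],[0,0.009,0.14],0.032],[[0,0,0],[0,0,0.14],0.032],[[0,0,0],[0,0,0.14],0.032],[[0,0,0],[0,0,0.14],0.032],[[0,0,0],[0,0,0.14],0.032],[[0,0,0],[0,0,0.14],0.032],[[0,0,0],[0,0,0.14],0.032]]'
python3 -m inch '[[[0,0,0],[0,0,0.14],0.032],[[0,0,0],[0,0,0.14],0.032],[[0,0,0],[0,0,0.14],0.032],[[0,0,0],[0,0,0.03],0.032],[[0,0,0],[0,0,0],0.032]]'
python3 - <<'E'
from h import *
shot("wrist","w12")
for n in("s11","d11","w12"):
    z=np.load(f"pics/{n}.npz");P=z["P"];p=z["p"].astype(int)
    m=(P[...,0]>640)&(P[...,0]<720)&(P[...,1]>240)&(P[...,1]<330)&(P[...,2]>140)&(P[...,2]<215); q=P[m]
    if len(q): print(n,len(q),np.percentile(q,[5,50,95],axis=0).round(1).tolist())
    m=(P[...,0]>605)&(P[...,0]<665)&(P[...,1]>160)&(P[...,1]<230)&(P[...,2]>140)&(P[...,2]<230); q=P[m]
    if len(q): print(" cross",len(q),np.percentile(q,[5,50,95],axis=0).round(1).tolist())
go([677,286,250],[180,0,91.2])
E
```

```text
time: 32.1
position: [455.6, 283.1, 283.8]
ee_rot: [179.3, -0.0, 117.5]
wrist_force: [-0.8, -0.1, -0.8]
width: 32.1
gripper_force: 0.0
time: 32.6
position: [455.6, 283.1, 284.0]
ee_rot: [179.4, -0.3, 92.0]
wrist_force: [-0.1, -0.4, 0.3]
width: 32.1
gripper_force: 0.0
s11 82 [[646.1, 240.6, 164.9], [671.1, 294.2, 169.7], [677.5, 328.5, 174.3]]
 cross 48 [[629.0, 164.0, 167.6], [633.1, 195.0, 174.2], [639.0, 226.9, 177.2]]
d11 64 [[642.2, 252.9, 167.9], [675.2, 306.4, 172.4], [683.4, 327.9, 177.0]]
 cross 32 [[634.6, 161.9, 173.0], [637.3, 193.4, 176.3], [643.1, 223.6, 178.2]]
w12 997 [[646.0, 243.7, 166.4], [671.7, 282.3, 172.5], [678.6, 327.8, 176.5]]
 cross 255 [[630.9, 162.3, 171.8], [633.7, 180.3, 176.6], [639.1, 228.1, 178.5]]
shift mm (current tool axes) [ -5.5 221.   36.4] turn [ 0.0105 -0.0061  0.0158] | shift in target axes [ -1.8 221.4  34.2]
```

```bash
python3 -m inch '[[[-0.001,0.04,0],[0.0105,-0.006,0.0158],0.032],[[0,0.045,0],[0,0,0],0.032],[[0,0.045,0],[0,0,0],0.032],[[0,0.045,0],[0,0,0],0.032],[[0,0.0445,0],[0,0,0],0.032],[[0,0,0.034],[0,0,0],0.032],[[0,0,0],[0,0,0],0.032],[[0,0,0],[0,0,0],0.032]]' 12
python3 -c "
from h import *
s=get_state()
go([676,286,175.5],[180,0,91.2]);print(s['ee_rot'])"
```

```text
time: 33.45
position: [674.5, 287.3, 251.1]
ee_rot: [-179.9, -0.0, 91.2]
wrist_force: [-0.3, -0.0, 0.5]
width: 32.2
gripper_force: 0.0
shift mm (current tool axes) [-1.3  1.6 75.6] turn [-0.0015 -0.0001 -0.0002] | shift in target axes [-1.3  1.5 75.6]
[-1.79915746e+02 -6.35706535e-03  9.11912200e+01]
```

```bash
python3 -m inch '[[[-0.001,0.0015,0.03],[0,0,0],0.032],[[0,0,0.03],[0,0,0],0.032],[[0,0,0.0155],[0,0,0],0.032],[[0,0,0],[0,0,0],0.032],[[0,0,0],[0,0,0],0],[[0,0,0],[0,0,0],0],[[0,0,0],[0,0,0],0],[[0,0,0],[0,0,0],0]]' 12
```

```text
time: 34.25
position: [677.0, 286.9, 178.1]
ee_rot: [179.9, -0.1, 91.1]
wrist_force: [-6.0, 0.5, 8.9]
width: 11.7
gripper_force: 12.0
```

```bash
python3 -m inch '[[[0,-0.0146,-0.0128],[0,0,0],0],[[0,-0.0184,-0.0114],[0,0,0],0],[[0,-0.015,-0.0062],[0,0,0],0],[[0,-0.0155,-0.0045],[0,0,0],0],[[0,-0.0162,-0.0024],[0,0,0],0],[[0,-0.0162,0],[0,0,0],0],[[0,-0.016,0.002],[0,0,0],0],[[0,-0.0157,0.004],[0,0,0],0]]'
python3 -m inch '[[[0,-0.0150,0.006],[0,0,0],0],[[0,-0.0142,0.008],[0,0,0],0],[[0,-0.0125,0.0102],[0,0,0],0],[[0,-0.0120,0.0110],[0,0,0],0]]'
```

```text
time: 35.05
position: [550.9, 284.9, 211.2]
ee_rot: [179.6, -0.2, 91.1]
wrist_force: [-2.0, 0.4, 14.7]
width: 11.4
gripper_force: 12.0
time: 35.45
position: [495.1, 283.7, 174.1]
ee_rot: [179.9, -0.1, 91.1]
wrist_force: [-4.6, 3.6, 7.5]
width: 11.7
gripper_force: 12.0
```

```bash
python3 -m inch '[[[0,-0.007,0.0085],[0,0,0],0],[[0,-0.006,0.0085],[0,0,0],0],[[0,-0.004,0.006],[0,0,0],0],[[0,-0.0016,0.0036],[0,0,0],0],[[0,0,0],[0,0,0],0],[[0,0,0.002],[0,0,0],0],[[0,0,0.001],[0,0,0],0],[[0,0,0],[0,0,0],0]]'
```

```text
time: 36.25
position: [475.4, 282.8, 143.5]
ee_rot: [-179.8, -0.0, 91.1]
wrist_force: [-18.4, 2.1, 14.7]
width: 11.3
gripper_force: 12.0
```

```bash
python3 -m inch '[[[0,0,0],[0,0,0],0.032],[[0,0,0],[0,0,0],0.032],[[0,0,-0.04],[0,0,0],0.032],[[0,0,-0.04],[0,0,0],0.032],[[0,-0.04,-0.02],[0,0,0],0.032],[[0,-0.02,0],[0,0,0],0.032],[[0,0,0],[0,0,0],0.032]]'
python3 - <<'E'
from h import *
shot("scene","s13"); shot("side","d13"); shot("wrist","w13")
for n in("s0","s13","d0","d13","w1","w13"):
    n={"s0":"scene0","d0":"side0"}.get(n,n); P=np.load(f"pics/{n}.npz")["P"]
    q=P[(P[...,0]>455)&(P[...,0]<500)&(P[...,1]>245)&(P[...,1]<325)&(P[...,2]>128)&(P[...,2]<165)]
    t=P[(P[...,0]>470)&(P[...,0]<505)&(P[...,1]>165)&(P[...,1]<230)&(P[...,2]>90)&(P[...,2]<125)]
    print(n,"bar",len(q),np.percentile(q,[5,50,95],axis=0).round(1)[:,[0,2]].tolist() if len(q) else "","cross",len(t),np.percentile(t,[5,50,95],axis=0).round(1)[:,[0,2]].tolist() if len(t) else "")
p=np.load("pics/s13.npz")["p"]; cv2.imwrite("pics/m13.png",cv2.resize(p[120:240,180:320,::-1],(700,600),interpolation=cv2.INTER_CUBIC))
E
```

```text
time: 36.95
position: [415.7, 281.3, 243.8]
ee_rot: [179.9, -0.1, 91.2]
wrist_force: [0.5, -0.1, -0.2]
width: 31.9
gripper_force: 0.0
scene0 bar 66 [[467.2, 140.1], [470.7, 146.3], [478.6, 149.1]] cross 44 [[478.3, 100.8], [481.2, 105.3], [485.7, 107.5]]
s13 bar 67 [[467.2, 141.2], [470.9, 145.7], [478.0, 149.8]] cross 45 [[478.2, 100.2], [481.2, 104.8], [485.7, 108.8]]
side0 bar 37 [[472.6, 145.4], [477.4, 149.0], [482.7, 150.9]] cross 29 [[483.5, 103.8], [486.9, 107.3], [492.1, 109.2]]
d13 bar 34 [[473.0, 145.6], [477.0, 149.4], [483.0, 151.9]] cross 33 [[483.4, 104.4], [486.2, 107.6], [491.6, 118.8]]
w1 bar 957 [[468.6, 144.2], [472.3, 149.1], [478.6, 150.7]] cross 258 [[479.3, 103.3], [482.3, 106.8], [487.4, 108.5]]
w13 bar 1238 [[468.8, 145.5], [473.3, 149.1], [479.2, 150.7]] cross 0
```

View pics/m13.png

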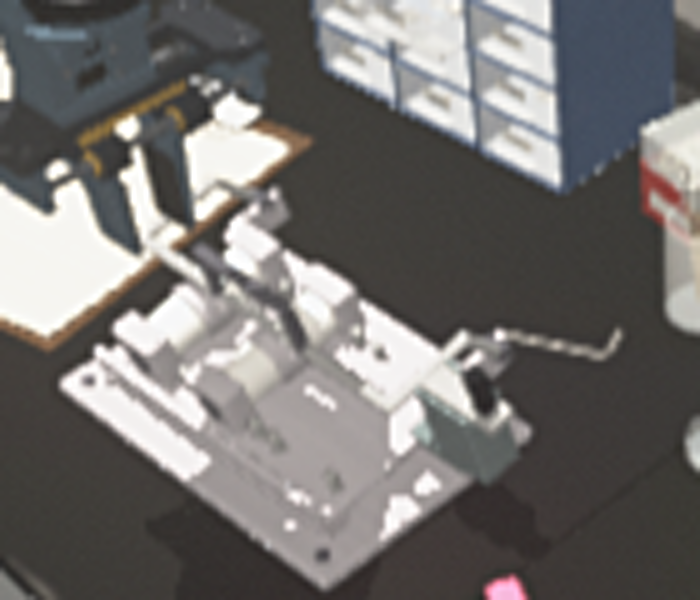

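The bail is back to its original down position over both cartridges. Now the catch.

```bash
python3 -m inch '[[[0,0,0],[0,0,-0.143],0.05],[[0,0,0],[0,0,-0.143],0.05],[[0,0,0],[0,0,-0.143],0.05],[[0,0,0],[0,0,-0.143],0.05],[[0,0,0],[0,0,-0.143],0.05],[[0,0,0],[0,0,-0.143],0.05],[[0,0,0],[0,0,-0.143],0.05],[[0,0,0],[0,0,-0.143],0.05]]' 15
python3 -m inch '[[[0,0,0],[0,0,-0.143],0.05],[[0,0,0],[0,0,-0.143],0.05],[[0,0,0],[0,0,-0.141],0.05],[[0,0,0],[0,0,0],0.05]]'
python3 - <<'E'
from h import *
for n in("scene0","s13","side0","d13"):
    z=np.load(f"pics/{n}.npz");P=z["P"];p=z["p"]
    q=P[(P[...,0]>490)&(P[...,0]<525)&(P[...,1]>60)&(P[...,1]<130)&(P[...,2]>135)&(P[...,2]<175)]; print(n,len(q),np.percentile(q,[5,50,95],axis=0).round(1).tolist())
go([508,81.5,236],[180,0,-178.8])
E
```

```text
time: 37.9
position: [418.0, 281.3, 242.4]
ee_rot: [179.9, 0.0, 157.0]
wrist_force: [-0.6, 0.5, 0.1]
width: 49.9
gripper_force: 0.0
time: 38.3
position: [417.8, 281.3, 242.4]
ee_rot: [180.0, 0.0, -178.7]
wrist_force: [0.1, -0.2, 0.3]
width: 49.6
gripper_force: 0.0
scene0 41 [[498.2, 101.4, 136.0], [503.4, 105.1, 156.1], [511.4, 116.1, 164.6]]
s13 42 [[498.3, 72.8, 137.3], [504.6, 76.8, 155.0], [512.8, 86.6, 163.2]]
side0 41 [[502.8, 101.3, 136.9], [508.6, 104.1, 153.6], [517.4, 111.0, 164.9]]
d13 42 [[503.8, 72.2, 136.5], [510.1, 75.2, 152.1], [518.3, 81.0, 166.0]]
shift mm (current tool axes) [ -85.7 -201.7    6.3] turn [0.0008 0.0005 0.0011] | shift in target axes [ -86.  -201.6    6.4]
```

```bash
python3 -m inch '[[[-0.017,-0.040,0],[0,0,0],0.05],[[-0.017,-0.040,0],[0,0,0],0.05],[[-0.017,-0.040,0],[0,0,0],0.05],[[-0.017,-0.040,0],[0,0,0],0.05],[[-0.018,-0.041,0.006],[0,0,0],0.05],[[0,0,0],[0,0,0],0.05],[[0,0,0],[0,0,0],0.05]]' 20
python3 -c "
from h import *
go([508,82.5,165],[180,0,-178.8])"
```

```text
time: 39.0
position: [507.6, 81.2, 236.2]
ee_rot: [179.9, 0.0, -179.2]
wrist_force: [-0.1, 0.5, -0.2]
width: 50.1
gripper_force: 0.0
shift mm (current tool axes) [-0.4  1.2 71.2] turn [ 0.0011  0.0001 -0.0066] | shift in target axes [-0.5  1.3 71.2]
```

```bash
python3 -m inch '[[[0,0.0012,0.035],[0,0,-0.006],0.05],[[0,0,0.036],[0,0,0],0.05],[[0,0,0],[0,0,0],0],[[0,0,0],[0,0,0],0],[[0,0,0],[0,0,0],0],[[0,0,0],[0,0,0],0],[[0,0,0],[0,0,0],0],[[0,0,0],[0,0,0],0]]' 20
python3 -m inch '[[[0,0.008,0],[0,0,0],0],[[0,0.008,0],[0,0,0],0],[[0,0.008,0],[0,0,0],0],[[0,0.006,0],[0,0,0],0],[[0,0.002,0],[0,0,0],0],[[0,0,0],[0,0,0],0],[[0,0,0],[0,0,0],0]]'
```

```text
time: 39.8
position: [507.9, 83.5, 166.8]
ee_rot: [179.9, 0.2, -178.5]
wrist_force: [-0.8, 0.6, 9.3]
width: 13.6
gripper_force: 20.0
time: 40.5
position: [507.2, 113.2, 166.9]
ee_rot: [-179.8, 0.1, -178.4]
wrist_force: [1.1, -30.1, 11.7]
width: 14.0
gripper_force: 20.1
```

```bash
python3 -m inch '[[[0,-0.001,0],[0,0,0],0],[[0,0,0],[0,0,0],0.04],[[0,0,0],[0,0,0],0.04],[[0,0,-0.04],[0,0,0],0.04],[[0,0,-0.045],[0,0,0],0.05],[[0.04,0,-0.03],[0,0,0],0.05],[[0,0,0],[0,0,0],0.05],[[0,0,0],[0,0,0],0.05]]'
python3 - <<'E'
from h import *
shot("scene","s14"); shot("side","d14")
for n in("scene0","s14","side0","d14"):
    P=np.load(f"pics/{n}.npz")["P"]
    q=P[(P[...,0]>490)&(P[...,0]<525)&(P[...,1]>60)&(P[...,1]<130)&(P[...,2]>135)&(P[...,2]<175)]; print(n,len(q),np.percentile(q,[5,50,95],axis=0).round(1).tolist())
    q=P[(P[...,0]>455)&(P[...,0]<500)&(P[...,1]>245)&(P[...,1]<325)&(P[...,2]>128)&(P[...,2]<165)]; print("  bar",np.percentile(q,[50],axis=0).round(1).tolist())
print(get_state()["time"],get_state()["wrist_force"])
E
```

```text
time: 41.3
position: [466.2, 113.4, 281.5]
ee_rot: [179.9, 0.2, -178.5]
wrist_force: [-0.3, 1.1, -0.4]
width: 49.8
gripper_force: 0.0
scene0 41 [[498.2, 101.4, 136.0], [503.4, 105.1, 156.1], [511.4, 116.1, 164.6]]
  bar [[470.7, 285.3, 146.3]]
s14 39 [[498.3, 103.4, 136.4], [503.7, 105.9, 152.4], [511.9, 115.6, 162.4]]
  bar [[471.0, 286.3, 146.2]]
side0 41 [[502.8, 101.3, 136.9], [508.6, 104.1, 153.6], [517.4, 111.0, 164.9]]
  bar [[477.4, 284.4, 149.0]]
d14 41 [[503.2, 101.4, 137.9], [510.5, 104.8, 153.4], [517.8, 110.5, 165.3]]
  bar [[475.8, 279.4, 148.6]]
41.4 [0.29407116 0.46920003 0.04642371]
```

```bash
python3 -c "
from h import *
print(r.close_job())"
```

```text
the job is handed in; nothing more can be done
None
```

Job handed in: both white cartridges on the bench lie in the left and middle cradles, heavy ends low by the wrist-moment readings; the bail is down and the catch home. The first cartridge dropped back onto the bench as I first lifted it and was regrasped.

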